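Load the vial racks into the autosampler tray, lock it and reset it

ROBOT

A 7-joint arm with a two-finger parallel gripper is mounted at the origin on the work surface. World frame = base frame: x ahead of the robot, y to its left, z up, the work surface at z = 0. Lengths are in m, angles in rad, forces in N, time in s.
With the tool pointing down it reaches from about 0.4 to 0.85 m from the base axis. Payload 4.5 kg.
Tool frame: the origin (TCP) lies at the very end of the fingers, on their centre line; the grasp point (between the pads) lies 19 mm behind it; z points along the fingers, y is the line along which they close (so a half turn about z gives the same grasp; the last joint's range is limited). The gripper opens to 88 mm and grips with 3 to 60 N. Pads are 18 mm wide; open, the fingers measure 123 mm over their backs; the gripper's body (75 mm by 187 mm) begins 45 mm behind the grasp point.
Start: joints at [-1.172, 0.689, -0.195, 1.565, 0.157, 0.902, -0.215], TCP at [0.223, 0.584, 0.239] pointing down, gripper open.
Joint ranges: [-3.01, 3.01], [-0.46, 2.08], [-1.47, 1.51], [0.13, 2.56], [-1, 4.14], [0.04, 2.09], [-2.66, 2.66]. Speed limits (rad/s): [2.57, 2.57, 3.14, 3.14, 3.14, 3.14, 3.14].

INTERFACE

Orientations are given as a unit quaternion [x, y, z, w].
In Python, from plant import r gives the robot as it stands. The module is installed in compiled form; this text tells all that it offers.
- The arm moves only by the shell command python3 -m pendant 'ROWS' [FORCE]. ROWS is JSON, one flat list of numbers, 7 for each row, row after row: the opening, from 0 (shut) to 1 (fully open), then the shift along the tool's x, y, z scaled (see below), then the turn, a rotation vector about the tool's x, y, z scaled (see below). A call has 1 to 12 rows; each row is the pose to reach, as a shift and turn from the pose commanded when the call began, along the tool's axes at that moment; what a row does not reach only later rows make up. The controller multiplies each number of a shift by 0.15 m and each number of a turn by pi/2 rad. A row lasts 1/10 s, in which the tool goes at most 50 mm and 8.59 degrees, less where a joint would pass 70% of its speed; a pose out of reach is approached as far as the arm can. A call with a number of a shift or a turn outside -1 to 1 is refused whole. A call with a gripper value outside its range is refused whole. The fingers move at their own pace and stop on an object; FORCE is the grip in N (left out, the last holds). Time passes only in rows, so rows that repeat a pose let the fingers close. It gives the time, the measured TCP pose, the force, the opening and the grip force at its end, in the units of the state.
- r.get_state(): the state, without advancing time (a new reading comes with each control period).
- r.snapshot(name): name is "scene" or "top"; returns a dict with "img" (384x512x3 uint8, red, green, blue), "mtx" (3x3 intrinsics, pixels), "k1" (the pictures are not rectified: a ray, as slopes to the right and down, at radius r is drawn at 1 + k1 r^2 times it, then the intrinsics apply), "cam_to_world" (4x4, takes a point from camera to world coordinates). Camera axes: x right, y up, looking along -z (the intrinsics and any distortion apply to the point x, -y, -z); pixel columns grow to the right and rows downward; lengths in m; the calibration is good to about 2 mm. A picture is of the moment at which its call begins. There is no depth.
- r.finish_job(): hands the job in; it is judged then, once.
The state is a dict: "clock": time; "q": joint angles; "qd": joint speeds; "joint_torque": joint torques, N m; "tool_pos": TCP position; "eef_rot": TCP orientation; "contact_force": force on the tool from outside, world axes, zero at the start; "moment": the same for the moment, N m; "opening": opening from 0.0 (shut) to 1.0 (fully open); "finger_force": force on a finger pad.
Only numpy, scipy, OpenCV 4.12 (cv2) and the standard library are available. Lean on these libraries where they do the work, as an engineer would, in place of code of your own. Each camera call takes 0.05 s, during which the arm holds its last target. There are 200 camera calls.

TASK

Get the autosampler tray ready for a run: slide the tray's red lock grip fully open, then stand every vial rack you find on the bench in a bay of its own, foot end towards the grip, down on the deck and pushed back flush against the rear stop, and slide the lock fully home over their feet. Then take the orange stylus, press the recessed blue reset button in the console all the way down with its tip and hold it there for three seconds, and hang the stylus back in its stand. Keep the vials upright and leave the bottle, carton and beaker alone.

Things in the scene. Friction and masses are not known exactly. Their poses are not given: they have to be found in the camera images.
- tray: fixed ivory sample tray module, 182 x 348 mm. Origin: on the bench under the middle of the four bays, z up, +x to the rear stop, +y away from the console. Dark deck at z = 18 mm. Four bays at y = -96, -32, +32, +96 mm, each 56 mm wide between ribs 8 mm wide, tops at z = 30 mm. Rear stop: face at x = +75 mm, top z = 48 mm. Front edge x = -95 mm. Console: y = -204 to -132 mm, top z = 62 mm.
- tray_lock (a joint): dark steel lock slide along the tray's front (bar x = -84 to -68 mm, top z = 33 mm), m: 0 = locked end stop, 0.030 = open end stop (towards tray +y). Takes about 2 N, stays where left. When locked its 4 tabs (18 mm wide, x = -73 to -49 mm, z = 28 to 33 mm) stand over the rack feet at the bay centres, so racks go in or out only when it is open.
- lock_grip (a point): centre of the top of the lock slide's red grip, at z = 62 mm over the bench: an upright block 14 mm along tray y, 16 mm along tray x, standing 29 mm up from the slide. It lies at tray x = -76 mm and at tray y = the value of tray_lock.
- tray_reset (a joint): how far the blue reset button is pressed, m: 0 = out, 0.004 = fully down; spring, about 1.6 N to start and 5 N fully down.
- reset_face (a point): centre of the blue button's face, 11.6 mm across, at the bottom of a round recess 14 mm wide in the console top; the face lies 9 mm below the console's top when out and moves down with the button. Tray x = -30, y = -168 mm.
- bay_a (a point): on the deck in the first (tray y = -96 mm) bay: where the origin of a rack lies when it stands there flush against the rear stop, 55 mm in front of the stop's face; axes as the tray's
- bay_b (a point): on the deck in the second (-32 mm) bay: where the origin of a rack lies when it stands there flush against the rear stop, 55 mm in front of the stop's face; axes as the tray's
- bay_c (a point): on the deck in the third (+32 mm) bay: where the origin of a rack lies when it stands there flush against the rear stop, 55 mm in front of the stop's face; axes as the tray's
- bay_d (a point): on the deck in the fourth (+96 mm) bay: where the origin of a rack lies when it stands there flush against the rear stop, 55 mm in front of the stop's face; axes as the tray's
- stylus: orange stylus, upright, 124 mm long. Origin: the tip, z up the shaft. Steel shaft 5.6 mm thick for the first 12 mm, then 8 mm up to z = 50 mm; black collar 26 mm across from z = 50 to 54 mm; square orange handle 14 x 14 mm, flats facing x and y, from z = 54 to 124 mm. 45 g. It hangs by its collar in the stand.
- stand: fixed grey block 56 x 56 x 62 mm on the bench with a round bore 16 mm wide and 58 mm deep in the middle of its top. Origin: centre of the underside, z up. With the stylus hung in it, the collar rests on the top and the stylus tip is 12 mm above the stand's origin.
- bottle: bystander: amber bottle 70 mm across, 150 mm high; origin at the centre of its underside. Leave alone.
- carton: bystander: carton 80 x 120 x 45 mm; origin at the centre of its underside. Leave alone.
- beaker: bystander: glass beaker 68 mm across, 75 mm high; origin at the centre of its underside. Leave alone.
- rack_blue: vial rack, may be absent: white block 110 x 50 x 32 mm (x, y, z), two rows of vials with blue caps up to z = 43 mm. Between them an upright blue carrying fin to grip: 60 mm along x, 10 mm thick (y), top at z = 80 mm. A foot 20 mm wide, 8 mm high sticks out 22 mm at the -x end. Origin: centre of the block's underside, z up; rear face at x = +55 mm, foot's end at -77 mm. About 0.26 kg.
- rack_red: vial rack, may be absent: white block 110 x 50 x 32 mm (x, y, z), two rows of vials with red caps up to z = 43 mm. Between them an upright red carrying fin to grip: 60 mm along x, 10 mm thick (y), top at z = 80 mm. A foot 20 mm wide, 8 mm high sticks out 22 mm at the -x end. Origin: centre of the block's underside, z up; rear face at x = +55 mm, foot's end at -77 mm. About 0.26 kg.
- rack_green: vial rack, may be absent: white block 110 x 50 x 32 mm (x, y, z), two rows of vials with green caps up to z = 43 mm. Between them an upright green carrying fin to grip: 60 mm along x, 10 mm thick (y), top at z = 80 mm. A foot 20 mm wide, 8 mm high sticks out 22 mm at the -x end. Origin: centre of the block's underside, z up; rear face at x = +55 mm, foot's end at -77 mm. About 0.26 kg.
- rack_yellow: vial rack, may be absent: white block 110 x 50 x 32 mm (x, y, z), two rows of vials with yellow caps up to z = 43 mm. Between them an upright yellow carrying fin to grip: 60 mm along x, 10 mm thick (y), top at z = 80 mm. A foot 20 mm wide, 8 mm high sticks out 22 mm at the -x end. Origin: centre of the block's underside, z up; rear face at x = +55 mm, foot's end at -77 mm. About 0.26 kg.
Not all that is in view belongs to the job. Leave any black look-alike of the rack_green alone. Leave any yellow look-alike of the stand alone.

How it is judged:
By the outcome, as a careful person would: the job done as asked, in the order asked, and still so for the second after the job is handed in, with the robot touching nothing.
Of rack_blue, rack_red, rack_green, rack_yellow only 3 to 4 are there at a start; the rules pass over those that are not, and their reading is None.
At some moment in a run one of rack_blue, rack_red, rack_green, rack_yellow may be knocked a few centimetres aside while the robot is not near it.
It also fails if it takes over 210 s, if anything falls off the work surface, if the arm or the gripper's body presses on something with over 40 N, if the wrist force passes 120 N, or if a joint passes its speed limit or range.

## Working session

There is one attempt and no reset: what is moved stays moved. The work goes in short steps, Python scripts to look and compute and a shell command to move; the robot and the scene stay as the last step left them, time stands still between calls to the robot, and variables do not carry over. Pictures are saved under pics/ and viewed, at most 14 in all, crops included, and the job is handed in when it is done.

```bash
ls; mkdir -p pics
cat > h.py <<'E'
import numpy as np, cv2
from plant import r
from scipy.spatial.transform import Rotation as R
def snap(n):
    s=r.snapshot(n); return s
def ray(s,px):
    K=np.array(s["mtx"]);k=float(s["k1"])
    p=cv2.undistortPoints(np.array(px,float).reshape(-1,1,2),K,np.array([k,0,0,0,0.])).reshape(-1,2)
    T=np.array(s["cam_to_world"])
    d=np.c_[p[:,0],-p[:,1],-np.ones(len(p))]@T[:3,:3].T
    return T[:3,3],d
def plane(s,px,z):
    o,d=ray(s,px); return o+d*((z-o[2])/d[:,2])[:,None]
def tri(s1,p1,s2,p2):
    o1,d1=ray(s1,[p1]);o2,d2=ray(s2,[p2]);d1=d1[0]/np.linalg.norm(d1);d2=d2[0]/np.linalg.norm(d2)
    t=np.linalg.lstsq(np.c_[d1,-d2],o2-o1,rcond=None)[0]
    a=o1+d1*t[0];b=o2+d2*t[1];return (a+b)/2,np.linalg.norm(a-b)
def proj(s,P):
    T=np.linalg.inv(np.array(s["cam_to_world"]));c=np.atleast_2d(P)@T[:3,:3].T+T[:3,3]
    c=c*[1,-1,-1];x=c[:,:2]/c[:,2:]
    x=x*(1+float(s["k1"])*(x**2).sum(1))[:,None];K=np.array(s["mtx"]);return x@K[:2,:2].T+K[:2,2]
def rows_for(pos,yaw):
    """shift (tool axes, scaled) and turn to reach TCP pos with tool down, tool y axis at world angle yaw (mod pi)"""
    st=r.get_state();T=R.from_quat(st["eef_rot"])
    d=T.inv().apply(np.array(pos)-st["tool_pos"])/0.15
    best=None
    for k in range(-2,3):
        y=yaw+k*np.pi; ya=np.array([np.cos(y),np.sin(y),0]);z=np.array([0,0,-1.]);x=np.cross(ya,z)
        rv=(T.inv()*R.from_matrix(np.c_[x,ya,z])).as_rotvec()/(np.pi/2)
        if best is None or np.linalg.norm(rv)<np.linalg.norm(best): best=rv
    return np.round(d,4),np.round(best,4)
E
python3 - <<'E'
from h import *
st=r.get_state();print({k:np.round(v,4) for k,v in st.items()})
for n in("scene","top"):
    s=snap(n);cv2.imwrite(f"pics/{n}0.png",cv2.resize(s["img"][...,::-1],(800,600),interpolation=cv2.INTER_CUBIC))
    print(n,np.round(s["mtx"],1).tolist(),s["k1"],np.round(s["cam_to_world"],3).tolist())
print(R.from_quat(st["eef_rot"]).as_matrix().round(3))
E
```

```text
pics
{'clock': np.float64(0.0), 'q': array([-1.1722,  0.69  , -0.1945,  1.5664,  0.1573,  0.9025, -0.2151]), 'qd': array([ 0.0001,  0.0008,  0.0014, -0.0004,  0.0004, -0.0008,  0.0024]), 'joint_torque': array([ 6.00000e-04, -5.27574e+01, -1.26630e+00, -1.53426e+01,
       -5.26000e-02,  6.90000e-03,  2.00000e-04]), 'tool_pos': array([0.2228, 0.5832, 0.2379]), 'eef_rot': array([ 1.813e-01,  9.834e-01, -9.000e-04, -1.000e-04]), 'contact_force': array([ 0.2787,  0.2703, -0.4888]), 'moment': array([-0.0354, -0.0344,  0.0265]), 'finger_force': np.float64(0.0), 'opening': np.float64(0.9986)}
scene [[353.0, 0.0, 258.9], [0.0, 353.0, 190.4], [0.0, 0.0, 1.0]] -0.07080106909785208 [[0.868, -0.361, 0.342, 0.888], [0.497, 0.652, -0.573, -0.639], [-0.016, 0.667, 0.745, 0.841], [0.0, 0.0, 0.0, 1.0]]
top [[357.3, 0.0, 254.0], [0.0, 357.3, 192.9], [0.0, 0.0, 1.0]] -0.014852759832676723 [[0.022, 0.994, -0.109, 0.413], [-1.0, 0.022, -0.007, -0.073], [-0.005, 0.109, 0.994, 1.157], [0.0, 0.0, 0.0, 1.0]]
[[-0.934  0.357 -0.001]
 [ 0.357  0.934 -0.002]
 [-0.    -0.002 -1.   ]]
```

View pics/scene0.png

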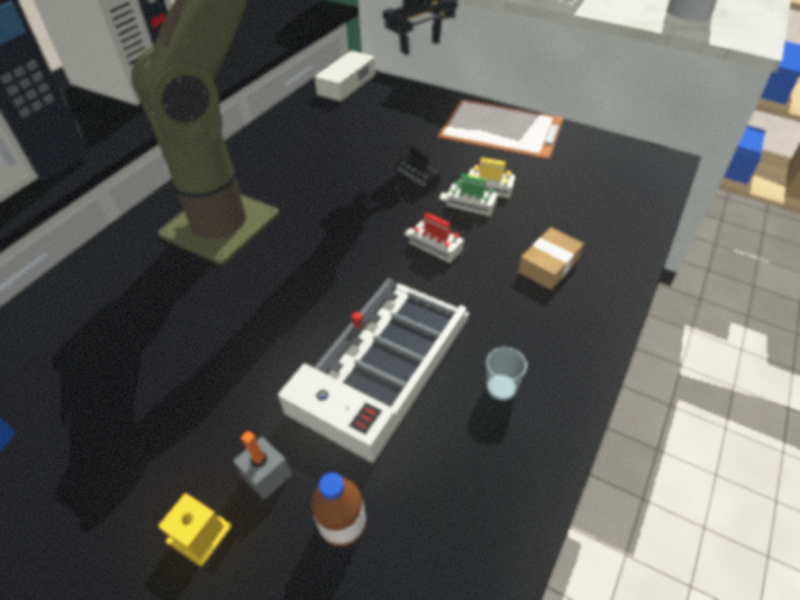

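View pics/top0.png

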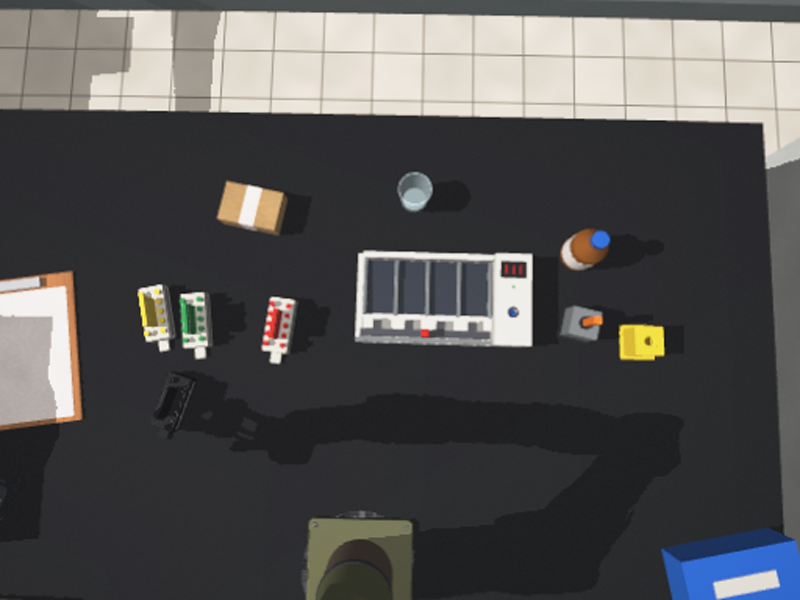

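The scene view shows the tray, with the console near (340,410) and red grip at (357,318). The stylus stand is at (262,465), and the racks are red (435,237), green (472,190) and yellow (492,172), with a black decoy at (418,165). The top view shows the same racks at (278,327), (196,320) and (155,315), feet towards the robot. There is no blue rack. Next I'll take enlarged crops so I can measure.

Run:
```python
from h import *
import pickle
S={n:snap(n) for n in("scene","top")};pickle.dump(S,open("s0.pkl","wb"))
def crop(n,x,y,w,h,f,name):
    c=cv2.resize(S[n]["img"][y:y+h,x:x+w,::-1],None,fx=f,fy=f,interpolation=cv2.INTER_CUBIC);cv2.imwrite(name,c)
crop("top",84,155,266,78,3,"pics/c1.png")
crop("scene",175,90,165,215,2.75,"pics/c2.png")
for n in S:
    hsv=cv2.cvtColor(S[n]["img"],cv2.COLOR_RGB2HSV)
    for c,lo,hi in(("red",(170,120,60),(180,255,255)),("green",(55,100,40),(85,255,255)),("yel",(22,100,80),(32,255,255)),("orange",(4,150,120),(14,255,255)),("blue",(100,90,40),(130,255,255))):
        m=cv2.inRange(hsv,lo,hi)
        if c=="red": m|=cv2.inRange(hsv,(0,150,60),(3,255,255))
        k,l,st,ce=cv2.connectedComponentsWithStats(m)
        print(n,c,[(st[i].tolist(),ce[i].round(1).tolist()) for i in range(1,k) if st[i,4]>12])
```

```text
scene red [([96, 8, 10, 10, 53], [100.5, 12.6]), ([271, 136, 17, 9, 61], [279.3, 140.1]), ([273, 143, 15, 11, 82], [279.1, 147.9]), ([225, 200, 6, 9, 37], [227.7, 203.5])]
scene green [([219, 0, 9, 4, 15], [223.3, 1.3]), ([293, 116, 16, 10, 80], [301.3, 120.4])]
scene yel [([303, 100, 25, 16, 237], [314.3, 107.4]), ([101, 315, 48, 48, 1331], [123.7, 338.0])]
scene orange [([154, 276, 14, 20, 129], [160.7, 284.7]), ([221, 307, 9, 19, 110], [225.0, 316.6])]
scene blue [([0, 0, 17, 29, 348], [6.3, 14.1]), ([488, 27, 24, 39, 534], [501.6, 47.4]), ([464, 81, 25, 36, 525], [477.3, 98.9]), ([0, 267, 11, 23, 152], [3.5, 277.3]), ([203, 301, 17, 19, 238], [211.3, 309.8])]
top red [([323, 169, 2, 7, 13], [323.5, 171.8]), ([328, 169, 2, 7, 13], [328.5, 171.8]), ([332, 169, 3, 7, 15], [332.7, 171.9]), ([169, 198, 11, 19, 101], [174.8, 206.9]), ([269, 211, 6, 5, 27], [271.6, 213.1])]
top green [([114, 191, 7, 22, 93], [117.5, 202.0]), ([121, 195, 4, 19, 46], [122.6, 204.3])]
top yel [([88, 187, 17, 22, 210], [95.0, 198.9]), ([396, 207, 30, 24, 663], [409.7, 218.6]), ([92, 212, 4, 4, 13], [93.4, 213.2])]
top orange [([366, 147, 16, 21, 228], [373.0, 158.1]), ([373, 203, 13, 6, 64], [378.5, 205.3])]
top blue [([378, 147, 13, 12, 123], [384.0, 152.8]), ([326, 198, 4, 5, 15], [327.3, 199.8]), ([423, 338, 89, 46, 3011], [468.8, 361.1])]
```

View pics/c1.png

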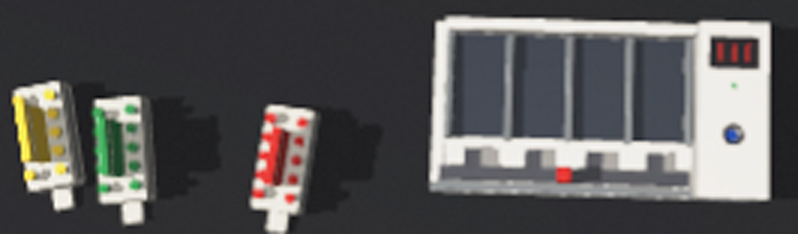

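View pics/c2.png

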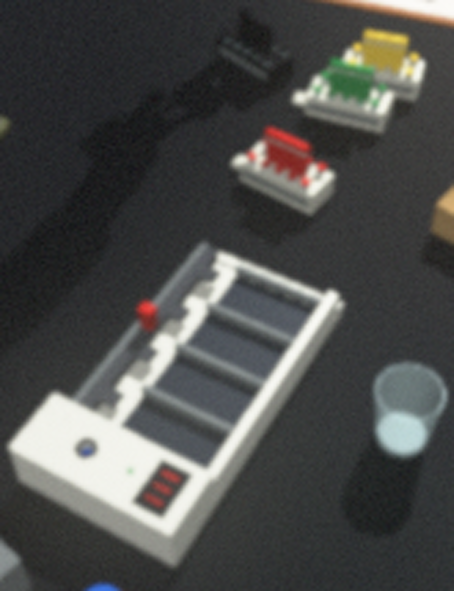

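c1 shows the console's corners at (770,24), (770,199) and (695,198), the button at (733,133) and the red grip at (564,174). c2 shows console top corners at (52,394), (10,446) and (175,535), the button at (87,448) and the grip top at (147,306).

Run:
```python
from h import *
import pickle
S=pickle.load(open("s0.pkl","rb"));t,s=S["top"],S["scene"]
ct=lambda X,Y:((X+.5)/3-.5+84,(Y+.5)/3-.5+155)
cs=lambda X,Y:((X+.5)/2.75-.5+175,(Y+.5)/2.75-.5+90)
pts={"c(-95,-204)":((-95,-204),ct(770,199),cs(10,446),62),"c(87,-204)":((87,-204),ct(770,24),cs(175,535),62),"c(-95,-132)":((-95,-132),ct(695,198),cs(52,394),62),
"button":((-30,-168),ct(733,133),cs(87,448),56),"rear +y":((87,144),ct(437,17),cs(218,252),48)}
A=[];B=[]
for k,(m,a,b,z) in pts.items():
    P,e=tri(t,a,s,b);Q=plane(t,[a],z/1000)[0];W=plane(s,[b],z/1000)[0]
    print(k,P.round(4),round(e,4),Q.round(4),W.round(4))
    if k!="rear +y": A+=[m];B+=[Q[:2],]; A+=[m];B+=[W[:2]]
A=np.array(A)/1000;B=np.array(B)
a0,b0=A.mean(0),B.mean(0);H=(A-a0).T@(B-b0);th=np.arctan2(H[0,1]-H[1,0],H[0,0]+H[1,1])
Rm=np.array([[np.cos(th),-np.sin(th)],[np.sin(th),np.cos(th)]]);o=b0-Rm@a0
print("tray",o,np.degrees(th),"res",((B-(A@Rm.T+o))*1000).round(1).tolist())
# sub-pixel edges of tray in top image: rear edge outer & front
g=cv2.cvtColor(t["img"],cv2.COLOR_RGB2GRAY).astype(float)
def edge_col(x,y0,y1): # first strong rise from dark
    c=g[y0:y1,x];i=np.argmax(c>110);return y0+i-1+(110-c[i-1])/(c[i]-c[i-1])
xs=np.arange(322,339);rear=[edge_col(x,150,175) for x in xs]
print("console rear yaw pts",plane(t,[(xs[0],rear[0]),(xs[-1],rear[-1])],.062).round(4).tolist())
xs=np.arange(235,312);rear=np.array([edge_col(x,150,175) for x in xs]);p=np.polyfit(xs,rear,1)
L=plane(t,[(240,np.polyval(p,240)),(310,np.polyval(p,310))],.048);d=L[0]-L[1];print("rear line",L.round(4).tolist(),np.degrees(np.arctan2(-d[0],d[1])))
ys=np.arange(168,217);
def edge_row(y):
    c=g[y,330:360][::-1];i=np.argmax(c>110);return 359-(i-1+(110-c[i-1])/(c[i]-c[i-1]))
er=np.array([edge_row(y) for y in ys]);p=np.polyfit(ys,er,1);L=plane(t,[(np.polyval(p,170),170),(np.polyval(p,215),215)],.062);d=L[0]-L[1];print("console side",L.round(4).tolist(),np.degrees(np.arctan2(d[1],d[0])))
P,e=tri(t,(271.6,213.1),s,cs(147,306));print("grip",P.round(4),e, plane(t,[(271.6,213.1)],.062).round(4))
# fins
for c,a,b in(("red",ct(271,155),cs(287,139)),("green",ct(105,140),cs(351,68)),("yellow",ct(28,130),cs(385,40))):
    print(c,plane(t,[a],.08).round(4))
print("foot-ish yaw via top rack footprints")
hsv=cv2.cvtColor(t["img"],cv2.COLOR_RGB2HSV);m=(g>95).astype(np.uint8)|cv2.inRange(hsv,(0,90,70),(90,255,255))//255
m[:,:86]=m[:,:86]*0
m[:180]=0;m[240:]=0;m[:,190:]=0
k,l,st,ce=cv2.connectedComponentsWithStats(m)
for i in range(1,k):
    if st[i,4]>60:
        rc=cv2.minAreaRect(np.argwhere(l==i)[:,::-1].astype(np.float32));print(st[i].tolist(),ce[i].round(1),rc)
```

```text
c(-95,-204) [ 0.4543 -0.3285  0.0645] 0.0045 [ 0.4527 -0.3307  0.062 ] [ 0.4547 -0.3261  0.062 ]
c(87,-204) [ 0.6361 -0.3292  0.0628] 0.0064 [ 0.6338 -0.3314  0.062 ] [ 0.6383 -0.3268  0.062 ]
c(-95,-132) [ 0.4517 -0.2556  0.0573] 0.0016 [ 0.4521 -0.2543  0.062 ] [ 0.4537 -0.2584  0.062 ]
button [ 0.5196 -0.2926  0.0629] 0.0007 [ 0.52   -0.2942  0.056 ] [ 0.5166 -0.2892  0.056 ]
rear +y [ 0.5749 -0.0322  0.1434] 0.1141 [0.6365 0.0152 0.048 ] [ 0.4927 -0.0038  0.048 ]
tray [ 0.54872494 -0.12442614] -0.07581859360735281 res [[-0.7, -2.4], [1.2, 2.2], [-1.7, -2.8], [2.9, 1.7], [-1.5, 2.0], [0.1, -2.1], [1.5, -1.8], [-1.9, 3.1]]
console rear yaw pts [[0.6371, -0.2743, 0.062], [0.6371, -0.3241, 0.062]]
rear line [[0.6386, -0.0184, 0.048], [0.6369, -0.2391, 0.048]] -0.44738938406125833
console side [[0.6107, -0.3316, 0.062], [0.4711, -0.3306, 0.062]] -0.44023708062963207
grip [ 0.4731 -0.1196  0.0626] 0.002251205593621469 [[ 0.4723 -0.1203  0.062 ]]
red [[0.4852 0.1759 0.08  ]]
green [[0.4966 0.3451 0.08  ]]
yellow [[0.505  0.4244 0.08  ]]
foot-ish yaw via top rack footprints
[88, 182, 23, 44, 639] [ 98.6 201.8] ((98.78845977783203, 203.94229125976562), (42.94942855834961, 17.65045166015625), 78.69007110595703)
[114, 187, 19, 43, 576] [124.1 206.7] ((123.70587921142578, 208.1764678955078), (42.489864349365234, 16.87322998046875), 85.60128784179688)
[167, 190, 22, 43, 646] [177.5 209.3] ((177.08108520507812, 211.01348876953125), (16.604297637939453, 42.74373245239258), 9.462322235107422)
```

Run:
```python
from h import *
import pickle
S=pickle.load(open("s0.pkl","rb"));t,s=S["top"],S["scene"]
for c,a,b in(("red",(174.8,206.9),(279.2,144.5)),("green",(117.5,202),(301.3,120.4)),("yel",(94.,198.5),(313.5,106.5))):
    P,e=tri(t,a,s,b);print(c,P.round(4),round(e,4))
print("stand/handle tri", tri(t,(378.5,205.3),s,(160.7,284.7)))
print(rows_for([0.36,0.45,0.239],np.radians(90-0.44)))
```

```text
red [0.4851 0.1789 0.0558] 0.0
green [0.4916 0.3587 0.0426] 0.0139
yel [0.5032 0.4269 0.0648] 0.0039
stand/handle tri (array([ 0.49929464, -0.4333789 ,  0.10649562]), np.float64(0.0012411017553416587))
(array([-1.1714, -0.5056, -0.0044]), array([-7.000e-04, -1.000e-04, -2.273e-01]))
```

```bash
python3 -m pendant '[0.5,-0.95,-0.5,0,0,0,-0.227, 0.5,-0.95,-0.5,0,0,0,-0.227, 0.5,-0.95,-0.5,0,0,0,-0.227, 0.5,-0.95,-0.5,0,0,0,-0.227]' 20
for i in 1 2 3 4; do python3 -m pendant '[0.5,-0.24,-0.97,0,0,0,0, 0.5,-0.24,-0.97,0,0,0,0, 0.5,-0.24,-0.97,0,0,0,0, 0.5,-0.24,-0.97,0,0,0,0]' | tail -1; done
python3 - <<'E'
from h import *
print(r.get_state()["tool_pos"],rows_for([0.473,-0.120,0.10],np.radians(90-0.44)))
E
```

```text
clock: 0.6
tool_pos: [0.3351, 0.4565, 0.2382]
eef_rot: [0.008, 1.0, -0.003, 0.001]
contact_force: [0.3, -0.1, 0.0]
opening: 0.661
finger_force: 0.0
finger_force: 0.0
finger_force: 0.0
finger_force: 0.0
finger_force: 0.0
[ 0.4698916  -0.12682408  0.23830777] (array([-0.0187,  0.0489,  0.9219]), array([-0.0021,  0.0007, -0.0079]))
```

```bash
python3 -m pendant '[0.5,-0.02,0.05,0.9,0,0,-0.008, 0.5,-0.02,0.05,0.9,0,0,-0.008, 0.5,-0.02,0.05,0.9,0,0,-0.008, 0.5,-0.02,0.05,0.9,0,0,-0.008]' |head -2
python3 -m pendant '[0.5,0,0,0.2,0,0,0, 0.5,0,0,0.41,0,0,0, 0.5,0,0,0.41,0,0,0, 0.5,0,0,0.41,0,0,0]'
python3 - <<'E'
from h import *
for n in("scene","top"):
    s=snap(n);u,v=proj(s,[0.473,-0.12,0.06])[0].astype(int);cv2.imwrite(f"pics/g_{n}.png",cv2.resize(s["img"][v-40:v+40,u-50:u+50,::-1],None,fx=5,fy=5,interpolation=cv2.INTER_CUBIC))
a=cv2.imread("pics/g_scene.png");b=cv2.imread("pics/g_top.png");cv2.imwrite("pics/g.png",cv2.resize(np.hstack([a,b]),(800,320)))
E
```

```text
clock: 2.6
tool_pos: [0.4697, -0.1099, 0.1002]
clock: 3.0
tool_pos: [0.4725, -0.112, 0.0435]
eef_rot: [-0.002, 1.0, -0.0, 0.001]
contact_force: [0.2, -0.0, 0.6]
opening: 0.503
finger_force: 0.0
```

View pics/g.png

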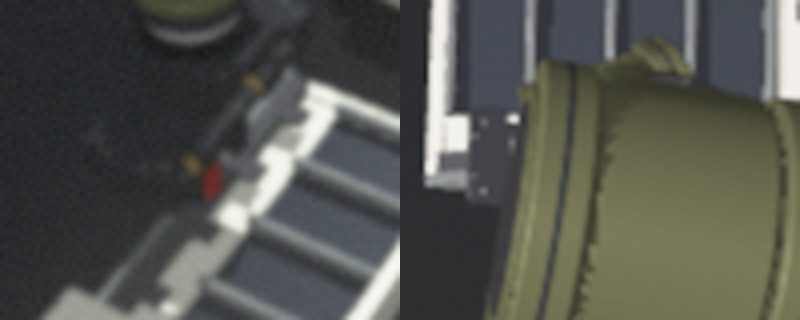

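The left crop shows the fingers (orange pads at (192,163) and (255,85)) with the red grip at (212,180). The arm hadn't settled, so I'll settle it and re-measure.

```bash
python3 -m pendant '[0.5,0,0,0,0,0,0, 0.5,0,0,0,0,0,0, 0.5,0,0,0,0,0,0]'
python3 - <<'E'
from h import *
print(rows_for([0.473,-0.1195,0.038],np.radians(90-0.44)))
s=snap("scene");hsv=cv2.cvtColor(s["img"],cv2.COLOR_RGB2HSV)
u,v=proj(s,[0.473,-0.12,0.05])[0].astype(int);print(u,v)
m=cv2.inRange(hsv,(170,120,50),(180,255,255))|cv2.inRange(hsv,(0,150,50),(4,255,255));k,l,st,ce=cv2.connectedComponentsWithStats(m)
for i in range(1,k):
  if abs(ce[i][0]-u)<30 and abs(ce[i][1]-v)<30: print(st[i],ce[i],plane(s,[ce[i]],.05))
E
```

```text
clock: 3.4
tool_pos: [0.472, -0.1129, 0.0429]
eef_rot: [-0.002, 1.0, -0.0, 0.001]
contact_force: [0.3, -0.9, 0.0]
opening: 0.499
finger_force: 0.0
(array([-0.0067, -0.0443,  0.0327]), array([-0.0001,  0.0007,  0.0074]))
227 203
[230 202   1   1   1] [230. 202.] [[ 0.47426159 -0.11115367  0.05      ]]
[228 204   4   5  14] [229.14285714 205.92857143] [[ 0.48016905 -0.12487308  0.05      ]]
```

```bash
python3 -m pendant '[0.5,0,-0.04,0.03,0,0,0.007, 0.5,0,-0.04,0.03,0,0,0.007, 0.1,0,-0.04,0.03,0,0,0.007, 0,0,-0.04,0.03,0,0,0.007, 0,0,-0.04,0.03,0,0,0.007, 0,0,-0.04,0.03,0,0,0.007, 0,0,-0.04,0.03,0,0,0.007, 0,0,-0.04,0.03,0,0,0.007]' 10
```

```text
clock: 4.25
tool_pos: [0.4716, -0.1187, 0.0377]
eef_rot: [0.003, 1.0, 0.0, 0.0]
contact_force: [0.2, -1.0, -1.1]
opening: 0.156
finger_force: 10.0
```

```bash
python3 -m pendant '[0,0,0.05,0,0,0,0, 0,0,0.1,0,0,0,0, 0,0,0.14,0,0,0,0, 0,0,0.16,0,0,0,0, 0,0,0.16,0,0,0,0, 0,0,0.16,0,0,0,0]'
python3 -m pendant '[0,0,0.02,0,0,0,0, 0,0,0.03,0,0,0,0, 0,0,0.04,0,0,0,0, 0,0,0.04,0,0,0,0, 0,0,0.04,0,0,0,0]'
```

```text
clock: 4.85
tool_pos: [0.4719, -0.0934, 0.0377]
eef_rot: [0.003, 1.0, 0.001, 0.0]
contact_force: [1.2, 2.5, 0.1]
opening: 0.158
finger_force: 10.0
clock: 5.35
tool_pos: [0.4719, -0.0933, 0.0377]
eef_rot: [0.006, 1.0, -0.003, -0.0]
contact_force: [1.9, -9.8, -3.3]
opening: 0.157
finger_force: 10.0
```

```bash
python3 -m pendant '[0,0,-0.02,0,0,0,0, 0.4,0,-0.02,0,0,0,0, 0.4,0,-0.02,0,0,0,0, 0.4,0,-0.02,-0.1,0,0,0, 0.4,0,-0.02,-0.8,0,0,0, 0.4,0,-0.02,-0.8,0,0,0, 0.4,0,-0.02,-0.8,0,0,0]' | head -2
for i in 1 2; do python3 -m pendant '[0.4,-0.05,0.9,0,0,0,0, 0.4,-0.05,0.9,0,0,0,0, 0.4,-0.05,0.9,0,0,0,0, 0.4,-0.05,0.9,0,0,0,0, 0.4,-0.05,0.9,0,0,0,0]' | sed -n 2p; done
cat >> h.py <<'E'
def finmask(s,c):
    hsv=cv2.cvtColor(s["img"],cv2.COLOR_RGB2HSV)
    lo,hi={"red":((170,120,60),(180,255,255)),"green":((55,90,30),(85,255,255)),"yel":((20,100,60),(33,255,255))}[c]
    m=cv2.inRange(hsv,lo,hi)
    if c=="red": m|=cv2.inRange(hsv,(0,150,60),(3,255,255))
    return cv2.morphologyEx(m,cv2.MORPH_CLOSE,np.ones((2,2)))
def comps(m,a=12):
    k,l,st,ce=cv2.connectedComponentsWithStats(m); return [(st[i].tolist(),ce[i].round(1).tolist()) for i in range(1,k) if st[i,4]>a]
E
python3 - <<'E'
from h import *
S={n:snap(n) for n in("scene","top")}
for n in S:
  for c in("red","green","yel"): print(n,c,comps(finmask(S[n],c)))
b=[cv2.resize(S["top"]["img"][170:250,80:200,::-1],(480,320),interpolation=cv2.INTER_CUBIC),cv2.resize(S["scene"]["img"][90:190,230:350,::-1],(320,320)[:1]+(320,),interpolation=cv2.INTER_CUBIC)]
cv2.imwrite("pics/red.png",np.hstack(b)); print(r.get_state()["tool_pos"])
E
```

```text
clock: 6.05
tool_pos: [0.4744, -0.091, 0.1623]
tool_pos: [0.4795, 0.0442, 0.1573]
tool_pos: [0.4883, 0.1767, 0.1572]
scene red [([97, 9, 9, 10, 50], [101.3, 13.5]), ([273, 137, 17, 9, 60], [280.6, 141.2]), ([274, 144, 15, 11, 82], [280.3, 148.8]), ([230, 194, 8, 11, 47], [233.7, 198.8])]
scene green [([211, 0, 18, 5, 62], [221.1, 1.5]), ([224, 11, 7, 21, 105], [226.9, 22.0]), ([296, 112, 15, 6, 30], [302.1, 114.6]), ([293, 117, 18, 10, 94], [302.3, 121.3])]
scene yel [([304, 101, 25, 16, 237], [315.3, 108.3]), ([102, 316, 48, 48, 1344], [124.6, 339.2])]
top red [([329, 170, 2, 7, 13], [329.5, 173.2]), ([333, 170, 3, 7, 14], [333.8, 172.6]), ([262, 212, 5, 5, 22], [264.1, 213.9])]
top green []
top yel [([89, 188, 11, 22, 96], [92.6, 199.4]), ([397, 208, 30, 24, 648], [410.7, 219.8]), ([93, 213, 4, 4, 13], [94.4, 214.2])]
[0.48848185 0.17502664 0.15728715]
```

View pics/red.png

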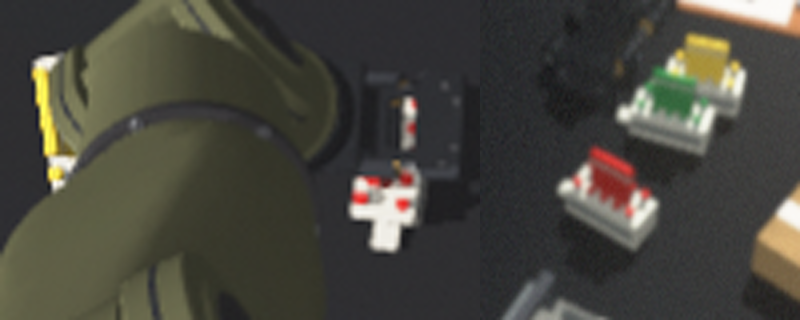

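The crop shows the red rack unmoved and directly below the gripper (top crop, about (390,190)). Green and yellow haven't moved either.

Run:
```python
from h import *
print(rows_for([0.485,0.178,0.047],np.radians(90-9.5)))
```

```text
(array([0.0225, 0.0215, 0.7352]), array([-0.0017, -0.0007,  0.099 ]))
```

```bash
python3 -m pendant '[0.4,0.02,0.02,0,0,0,0.1, 0.4,0.02,0.02,0.2,0,0,0.1, 0.4,0.02,0.02,0.5,0,0,0.1, 0.4,0.02,0.02,0.73,0,0,0.1, 0.4,0.02,0.02,0.73,0,0,0.1, 0.4,0.02,0.02,0.73,0,0,0.1]'
python3 -m pendant '[0.2,0,0,0,0,0,0, 0,0,0,0,0,0,0, 0,0,0,0,0,0,0, 0,0,0,0,0,0,0, 0,0,0,0,0,0,0, 0,0,0,0,0,0,0]' 25
```

```text
clock: 7.75
tool_pos: [0.4855, 0.1787, 0.0476]
eef_rot: [0.083, 0.997, -0.001, -0.001]
contact_force: [0.1, 0.9, 0.3]
opening: 0.398
finger_force: 0.0
clock: 8.35
tool_pos: [0.4855, 0.1817, 0.0481]
eef_rot: [0.082, 0.997, 0.0, -0.0]
contact_force: [0.5, -0.3, -4.1]
opening: 0.111
finger_force: 25.0
```

```bash
python3 -m pendant '[0,0,0,-0.05,0,0,0, 0,0,0,-0.3,0,0,-0.05, 0,0,0,-0.6,0,0,-0.1, 0,0,0,-0.6,0,0,-0.1, 0,0,0,-0.6,0,0,-0.1, 0,0,0,-0.6,0,0,-0.1]'
python3 - <<'E'
from h import *
S={n:snap(n) for n in("scene","top")}
b=[cv2.resize(S["top"]["img"][180:240,140:230,::-1],(480,320),interpolation=cv2.INTER_CUBIC),cv2.resize(S["scene"]["img"][70:190,230:350,::-1],(320,320),interpolation=cv2.INTER_CUBIC)]
cv2.imwrite("pics/red2.png",np.hstack(b)); print(r.get_state()["tool_pos"])
E
```

```text
clock: 8.95
tool_pos: [0.4847, 0.1806, 0.1374]
eef_rot: [0.004, 1.0, -0.001, -0.001]
contact_force: [0.2, 0.6, -3.2]
opening: 0.109
finger_force: 25.0
[0.4846139  0.18077101 0.13695075]
```

View pics/red2.png

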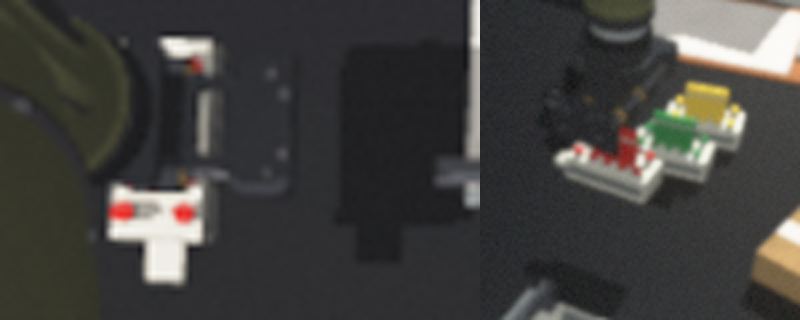

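The red rack is held level. In the top crop its rear edge is at v≈38, its block front at v≈243 and its foot end at v≈283, so I can work out the rack's offset from the TCP.

Run:
```python
from h import *
s=snap("top");st=r.get_state()
c=lambda X,Y:((X+.5)/5.333-.5+140,(Y+.5)/5.333-.5+180)
zt=st["tool_pos"][2]-.0481+.032
P=plane(s,[c(188,38),c(155,243)],zt);F=plane(s,[c(165,284)],zt-.024)
print(P.round(4),F.round(4),"origin x",P[:,0].mean(),P[1,0]+.055,F[0,0]+.077,"tcp",st["tool_pos"])
print(rows_for([.5,-.1,.137],np.radians(90-.44)))
```

```text
[[0.54   0.1667 0.1209]
 [0.4275 0.1794 0.1209]] [[0.4054 0.1786 0.0969]] origin x 0.48375264805733736 0.48252851616621145 0.4823751653572286 tcp [0.48471669 0.18087399 0.13697412]
(array([-1.1430e-01, -1.8718e+00,  1.8000e-03]), array([-0.0008, -0.0016,  0.0007]))
```

```bash
for i in 1 2 3; do python3 -m pendant '[0,-0.06,-0.25,0,0,0,0, 0,-0.12,-0.5,0,0,0,0, 0,-0.18,-0.75,0,0,0,0, 0,-0.18,-0.75,0,0,0,0]' | sed -n 2p; done
python3 -m pendant '[0,0,0,0,0,0,0, 0,0,0,0,0,0,0, 0,0,0,0,0,0,0]'
python3 - <<'E'
from h import *
print(rows_for([.567,-.1562,.075],np.radians(90-.44)))
E
```

```text
tool_pos: [0.5121, 0.0603, 0.1369]
tool_pos: [0.5382, -0.052, 0.1369]
tool_pos: [0.5641, -0.1645, 0.1369]
clock: 10.6
tool_pos: [0.5642, -0.1546, 0.1379]
eef_rot: [0.002, 1.0, 0.001, -0.0]
contact_force: [0.2, -0.2, -4.2]
opening: 0.11
finger_force: 25.0
(array([-0.0188, -0.0111,  0.4195]), array([ 0.0008, -0.0005,  0.0025]))
```

```bash
python3 -m pendant '[0,-0.02,-0.01,0.1,0,0,0.002, 0,-0.02,-0.01,0.25,0,0,0.002, 0,-0.02,-0.01,0.36,0,0,0.002, 0,-0.02,-0.01,0.36,0,0,0.002, 0,-0.02,-0.01,0.36,0,0,0.002, 0,-0.02,-0.01,0.36,0,0,0.002]'
python3 - <<'E'
from h import *
S={n:snap(n) for n in("scene","top")}
b=[cv2.resize(S["top"]["img"][150:230,225:345,::-1],(480,320),interpolation=cv2.INTER_CUBIC),cv2.resize(S["scene"]["img"][170:270,200:300,::-1],(320,320),interpolation=cv2.INTER_CUBIC)]
cv2.imwrite("pics/red3.png",np.hstack(b)); print(rows_for([.567,-.1562,.066],np.radians(90-.44)))
E
```

```text
clock: 11.2
tool_pos: [0.5681, -0.1581, 0.0848]
eef_rot: [0.005, 1.0, 0.0, 0.001]
contact_force: [0.7, -0.8, -2.9]
opening: 0.108
finger_force: 25.0
(array([0.0078, 0.014 , 0.1269]), array([-0.0001,  0.0011, -0.0013]))
```

View pics/red3.png

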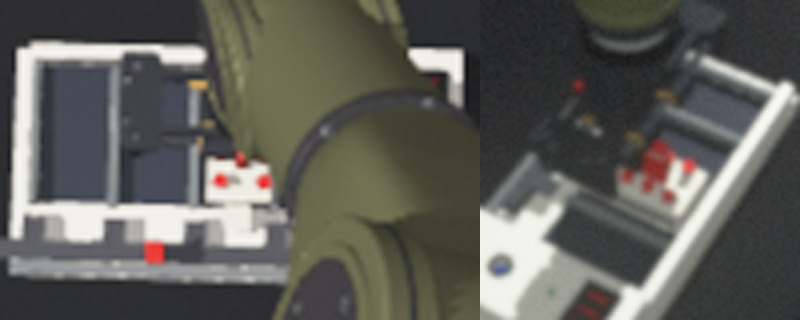

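Red is over the second bay and clear of the tabs, so I'll lower it.

```bash
python3 -m pendant '[0,0.01,0.008,0,0,0,0, 0,0.01,0.008,0.04,0,0,0, 0,0.01,0.008,0.08,0,0,0, 0,0.01,0.008,0.11,0,0,0, 0,0.01,0.008,0.13,0,0,0, 0,0.01,0.008,0.13,0,0,0, 0,0.01,0.008,0.13,0,0,0]'
```

```text
clock: 12.0
tool_pos: [0.5656, -0.1571, 0.066]
eef_rot: [0.005, 1.0, -0.0, -0.0]
contact_force: [-4.5, 0.6, 11.2]
opening: 0.108
finger_force: 25.0
```

```bash
python3 -m pendant '[0,-0.01,0,-0.008,0,0,0, 0,-0.02,0,-0.008,0,0,0, 0,-0.03,0,-0.008,0,0,0, 0,-0.03,0,-0.008,0,0,0]'
python3 -m pendant '[0,-0.015,0,0,0,0,0, 0,-0.03,0,0,0,0,0, 0,-0.03,0,0,0,0,0, 0,-0.03,0,0,0,0,0]'
```

```text
clock: 12.4
tool_pos: [0.568, -0.1572, 0.0661]
eef_rot: [0.005, 1.0, -0.0, -0.002]
contact_force: [-6.7, 0.4, 9.1]
opening: 0.11
finger_force: 25.0
clock: 12.8
tool_pos: [0.5698, -0.1574, 0.0661]
eef_rot: [0.005, 1.0, -0.0, -0.005]
contact_force: [-12.5, 0.8, 13.9]
opening: 0.109
finger_force: 25.0
```

```bash
python3 -m pendant '[0,-0.015,0,-0.01,0,0,0, 0,-0.025,0,-0.01,0,0,0, 0,-0.025,0,-0.01,0,0,0, 0,-0.025,0,-0.01,0,0,0]'
python3 -m pendant '[0,-0.015,0,0,0,0,0, 0,-0.025,0,-0.0,0,0,0, 0,-0.025,0,-0.0,0,0,0, 0,-0.025,0,0,0,0,0]'
```

```text
clock: 13.2
tool_pos: [0.57, -0.1574, 0.0663]
eef_rot: [0.005, 1.0, -0.0, -0.009]
contact_force: [-17.1, 1.4, 12.4]
opening: 0.11
finger_force: 25.0
clock: 13.6
tool_pos: [0.5702, -0.1574, 0.0661]
eef_rot: [0.005, 1.0, -0.001, -0.012]
contact_force: [-22.1, 2.6, 17.2]
opening: 0.113
finger_force: 25.0
```

```bash
python3 -m pendant '[0,0.04,0,-0.02,0,0,0, 0,0.06,0,-0.02,0,0,0, 0.12,0.07,0,-0.02,0,0,0, 0.3,0.07,0,-0.02,0,0,0, 0.3,0.07,0,-0.02,0,0,0, 0.3,0.07,0,-0.2,0,0,0, 0.3,0.07,0,-0.6,0,0,0, 0.3,0.07,0,-0.6,0,0,0, 0.3,0.07,0,-0.6,0,0,0]'
for i in 1 2 3 4; do python3 -m pendant '[0.4,0.13,0.82,0,0,0,0, 0.4,0.13,0.82,0,0,0,0, 0.4,0.13,0.82,0,0,0,0, 0.4,0.13,0.82,0,0,0,0]' | sed -n 2p; done
python3 -m pendant '[0.4,0,0,0,0,0,0, 0.4,0,0,0,0,0,0]' | sed -n 2p
python3 - <<'E'
from h import *
S={n:snap(n) for n in("scene","top")}
for n in S:
  for c in("red","green","yel"): print(n,c,comps(finmask(S[n],c)))
b=[cv2.resize(S["top"]["img"][155:225,225:345,::-1],(549,320),interpolation=cv2.INTER_CUBIC),cv2.resize(S["scene"]["img"][90:170,270:350,::-1],(250,320),interpolation=cv2.INTER_CUBIC)]
cv2.imwrite("pics/red4.png",np.hstack(b)); print(rows_for([.4955,.347,.047],np.radians(94)))
E
```

```text
clock: 14.5
tool_pos: [0.5743, -0.1574, 0.1598]
eef_rot: [0.005, 1.0, -0.0, 0.003]
contact_force: [-0.7, 0.8, -0.5]
opening: 0.301
finger_force: 0.0
tool_pos: [0.5526, -0.0281, 0.1563]
tool_pos: [0.5346, 0.0935, 0.1565]
tool_pos: [0.5166, 0.2157, 0.1567]
tool_pos: [0.4985, 0.338, 0.1567]
tool_pos: [0.5002, 0.3315, 0.1567]
scene red [([97, 9, 11, 10, 64], [102.0, 13.6]), ([230, 194, 8, 11, 46], [233.7, 198.7]), ([242, 214, 19, 9, 54], [251.2, 217.7]), ([242, 220, 18, 11, 76], [250.4, 224.9])]
scene green [([211, 0, 18, 5, 63], [220.7, 1.4]), ([224, 11, 7, 21, 102], [227.0, 21.7]), ([293, 112, 18, 15, 135], [302.4, 119.8])]
scene yel [([304, 101, 25, 16, 237], [315.3, 108.4]), ([102, 316, 48, 48, 1320], [124.7, 339.3])]
top red [([324, 170, 2, 7, 13], [324.5, 172.8]), ([329, 170, 2, 7, 14], [329.5, 173.0]), ([333, 170, 3, 7, 15], [333.7, 172.9]), ([285, 173, 3, 20, 57], [286.0, 182.4]), ([262, 212, 5, 5, 23], [264.0, 213.8])]
top green [([116, 209, 10, 6, 38], [121.1, 211.6])]
top yel [([92, 207, 10, 3, 22], [96.3, 208.4]), ([397, 208, 30, 24, 646], [410.7, 219.8]), ([93, 213, 4, 4, 13], [94.4, 214.2])]
(array([0.0308, 0.0976, 0.7338]), array([-0.0014,  0.    , -0.0531]))
```

View pics/red4.png

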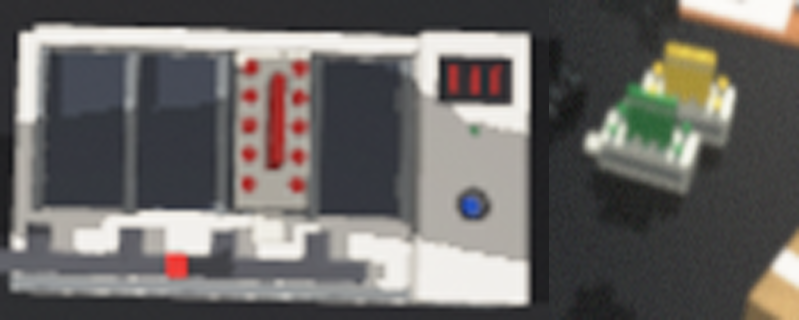

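Red sits squarely and flush in bay b (fin at (276,120) in the crop). Green and yellow haven't moved. Next is the green grasp.

```bash
python3 -m pendant '[0.4,0.03,0.1,0,0,0,-0.053, 0.4,0.03,0.1,0.1,0,0,-0.053, 0.4,0.03,0.1,0.4,0,0,-0.053, 0.4,0.03,0.1,0.73,0,0,-0.053, 0.4,0.03,0.1,0.73,0,0,-0.053, 0.4,0.03,0.1,0.73,0,0,-0.053]'
python3 -m pendant '[0.2,0,0,0,0,0,0, 0,0,0,0,0,0,0, 0,0,0,0,0,0,0, 0,0,0,0,0,0,0, 0,0,0,0,0,0,0, 0,0,0,0,0,0,0]' 25
python3 -m pendant '[0,0,0,-0.05,0,0,0, 0,0,0,-0.3,0,0,0.02, 0,0,0,-0.6,0,0,0.05, 0,0,0,-0.6,0,0,0.05, 0,0,0,-0.6,0,0,0.05, 0,0,0,-0.6,0,0,0.05]'
```

```text
clock: 17.0
tool_pos: [0.4949, 0.3491, 0.0472]
eef_rot: [-0.036, 0.999, -0.001, -0.0]
contact_force: [-0.2, 0.1, 0.4]
opening: 0.399
finger_force: 0.0
clock: 17.6
tool_pos: [0.4944, 0.3502, 0.0482]
eef_rot: [-0.037, 0.999, -0.0, 0.0]
contact_force: [-0.6, -1.5, 2.7]
opening: 0.111
finger_force: 25.0
clock: 18.2
tool_pos: [0.4934, 0.3498, 0.1367]
eef_rot: [0.002, 1.0, -0.001, -0.001]
contact_force: [-0.0, -0.3, -3.2]
opening: 0.112
finger_force: 25.0
```

```bash
for i in 1 2 3; do python3 -m pendant '[0,-0.04,-0.25,0,0,0,0, 0,-0.08,-0.5,0,0,0,0, 0,-0.12,-0.75,0,0,0,0, 0,-0.157,-0.98,0,0,0,0, 0,-0.157,-0.98,0,0,0,0]' | sed -n 2p; done
python3 -m pendant '[0,0,0,0.1,0,0,0, 0,0,0,0.2,0,0,0, 0,0,0,0.3,0,0,0, 0,0,0,0.3,0,0,0, 0,0,0,0.3,0,0,0, 0,0,0,0.3,0,0,0]'
python3 - <<'E'
from h import *
S={n:snap(n) for n in("scene","top")}
b=[cv2.resize(S["top"]["img"][150:230,225:345,::-1],(480,320),interpolation=cv2.INTER_CUBIC),cv2.resize(S["scene"]["img"][160:260,200:300,::-1],(320,320),interpolation=cv2.INTER_CUBIC)]
cv2.imwrite("pics/gr3.png",np.hstack(b)); print(rows_for([.564,-.0928,.066],np.radians(90-.44)))
for n in S:
  for c in("yel",): print(n,c,comps(finmask(S[n],c)))
E
```

```text
tool_pos: [0.517, 0.1949, 0.1358]
tool_pos: [0.5393, 0.0488, 0.136]
tool_pos: [0.562, -0.0975, 0.1361]
clock: 20.3
tool_pos: [0.5625, -0.0901, 0.0931]
eef_rot: [0.002, 1.0, 0.0, -0.0]
contact_force: [0.0, 0.3, -2.5]
opening: 0.106
finger_force: 25.0
(array([-0.0095, -0.0151,  0.1821]), array([ 0.    , -0.0001,  0.0018]))
scene yel [([304, 101, 25, 16, 238], [315.4, 108.3]), ([101, 316, 49, 48, 1383], [124.7, 339.1])]
top yel [([89, 188, 17, 22, 234], [96.3, 199.6]), ([397, 208, 30, 24, 670], [410.8, 219.5]), ([93, 213, 4, 4, 13], [94.4, 214.2])]
```

View pics/gr3.png

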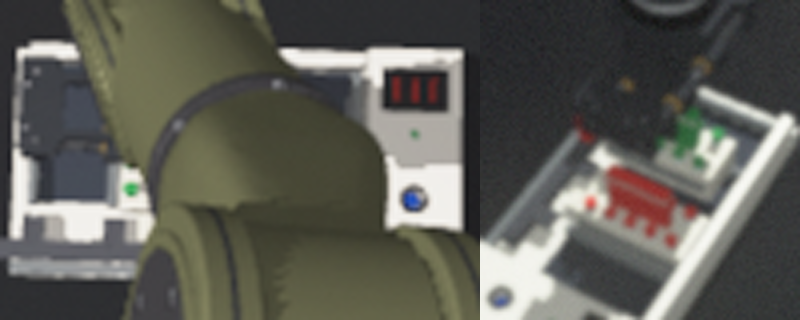

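Green is over the third bay, next to the seated red rack. I'll lower it and push it back.

```bash
python3 -m pendant '[0,-0.01,-0.015,0,0,0,0, 0,-0.01,-0.015,0.06,0,0,0, 0,-0.01,-0.015,0.12,0,0,0, 0,-0.01,-0.015,0.16,0,0,0, 0,-0.01,-0.015,0.18,0,0,0, 0,-0.01,-0.015,0.18,0,0,0, 0,-0.01,-0.015,0.18,0,0,0]'
python3 -m pendant '[0,-0.01,0,0,0,0,0, 0,-0.02,0,0,0,0,0, 0,-0.03,0,0,0,0,0, 0,-0.04,0,0,0,0,0, 0,-0.04,0,0,0,0,0]'
python3 -m pendant '[0,-0.02,0,0,0,0,0, 0,-0.03,0,0,0,0,0, 0,-0.03,0,0,0,0,0]'
```

```text
clock: 21.1
tool_pos: [0.5634, -0.0929, 0.0661]
eef_rot: [0.002, 1.0, -0.0, -0.001]
contact_force: [-2.3, 0.5, 4.7]
opening: 0.109
finger_force: 25.0
clock: 21.6
tool_pos: [0.5637, -0.093, 0.0663]
eef_rot: [0.002, 1.0, -0.001, -0.006]
contact_force: [-13.9, 2.0, 19.0]
opening: 0.112
finger_force: 25.0
clock: 21.9
tool_pos: [0.5725, -0.0931, 0.0661]
eef_rot: [0.002, 1.0, -0.0, -0.002]
contact_force: [-5.4, 0.4, 7.6]
opening: 0.113
finger_force: 25.0
```

```bash
python3 -m pendant '[0,-0.015,0,-0.01,0,0,0, 0,-0.03,0,-0.01,0,0,0, 0,-0.03,0,-0.01,0,0,0, 0,-0.03,0,-0.01,0,0,0]'
python3 -m pendant '[0,-0.015,0,0,0,0,0, 0,-0.03,0,0,0,0,0, 0,-0.03,0,0,0,0,0]'
```

```text
clock: 22.3
tool_pos: [0.5737, -0.093, 0.0663]
eef_rot: [0.003, 1.0, -0.0, -0.006]
contact_force: [-11.1, 1.5, 4.4]
opening: 0.113
finger_force: 25.0
clock: 22.6
tool_pos: [0.5738, -0.093, 0.0663]
eef_rot: [0.003, 1.0, -0.001, -0.01]
contact_force: [-19.8, 1.7, 13.7]
opening: 0.112
finger_force: 25.0
```

```bash
python3 -m pendant '[0,0.04,0,-0.02,0,0,0, 0,0.06,0,-0.02,0,0,0, 0.12,0.07,0,-0.02,0,0,0, 0.3,0.07,0,-0.02,0,0,0, 0.3,0.07,0,-0.02,0,0,0, 0.3,0.07,0,-0.2,0,0,0, 0.3,0.07,0,-0.6,0,0,0, 0.3,0.07,0,-0.6,0,0,0, 0.3,0.07,0,-0.6,0,0,0]'
for i in 1 2 3 4; do python3 -m pendant '[0.4,0.12,0.85,0,0,0,0, 0.4,0.12,0.85,0,0,0,0, 0.4,0.12,0.85,0,0,0,0, 0.4,0.12,0.85,0,0,0,0]' | sed -n 2p; done
python3 -m pendant '[0.4,0,0,0,0,0,0, 0.4,0,0,0,0,0,0]' | sed -n 2p
python3 - <<'E'
from h import *
S={n:snap(n) for n in("scene","top")}
for n in S:
  for c in("red","green","yel"): print(n,c,comps(finmask(S[n],c)))
b=[cv2.resize(S["top"]["img"][155:225,225:345,::-1],(549,320),interpolation=cv2.INTER_CUBIC),cv2.resize(S["scene"]["img"][90:170,270:350,::-1],(250,320),interpolation=cv2.INTER_CUBIC)]
cv2.imwrite("pics/gr4.png",np.hstack(b)); print(rows_for([.504,.426,.047],np.radians(99.5)))
E
```

```text
clock: 23.5
tool_pos: [0.5754, -0.0931, 0.1596]
eef_rot: [0.003, 1.0, -0.0, 0.003]
contact_force: [0.3, 0.4, -0.7]
opening: 0.301
finger_force: 0.0
tool_pos: [0.5546, 0.0411, 0.1563]
tool_pos: [0.5373, 0.1675, 0.1564]
tool_pos: [0.52, 0.294, 0.1565]
tool_pos: [0.5027, 0.4205, 0.1563]
tool_pos: [0.5056, 0.4132, 0.1565]
scene red [([97, 9, 11, 10, 61], [102.0, 13.8]), ([230, 194, 8, 10, 44], [233.7, 198.5]), ([242, 214, 18, 9, 46], [251.3, 218.2]), ([243, 220, 17, 11, 72], [250.6, 224.8])]
scene green [([209, 0, 20, 5, 66], [220.0, 1.3]), ([224, 12, 7, 20, 101], [226.9, 21.8]), ([254, 198, 19, 10, 68], [263.7, 202.0]), ([253, 203, 19, 14, 117], [261.8, 209.2])]
scene yel [([304, 101, 25, 16, 240], [315.2, 108.4]), ([102, 316, 48, 48, 1323], [124.7, 339.3])]
top red [([329, 170, 2, 7, 13], [329.5, 172.8]), ([333, 170, 3, 7, 13], [333.6, 172.8]), ([285, 172, 3, 21, 60], [286.0, 181.8]), ([262, 212, 5, 5, 23], [264.0, 213.8])]
top green [([264, 172, 3, 20, 46], [264.8, 180.8])]
top yel [([92, 206, 10, 4, 32], [96.2, 207.9]), ([397, 209, 30, 23, 643], [410.7, 219.8]), ([93, 213, 4, 4, 13], [94.4, 214.2])]
(array([0.0096, 0.0798, 0.7336]), array([-1.50e-03,  1.00e-04, -1.11e-01]))
```

View pics/gr4.png

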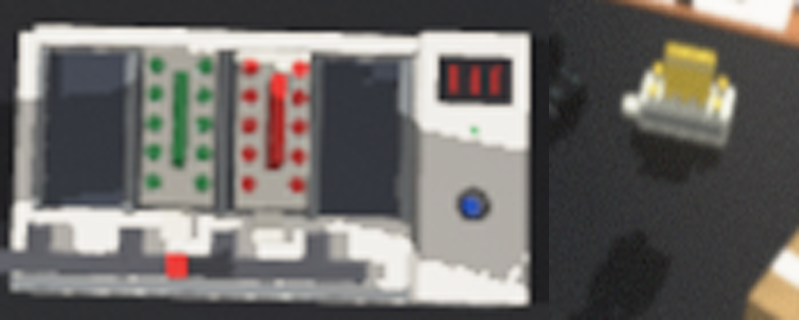

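Green and red sit flush side by side, with cap rows level at v≈65. Yellow is next.

```bash
python3 -m pendant '[0.4,0.01,0.08,0,0,0,-0.11, 0.4,0.01,0.08,0.1,0,0,-0.11, 0.4,0.01,0.08,0.4,0,0,-0.11, 0.4,0.01,0.08,0.73,0,0,-0.11, 0.4,0.01,0.08,0.73,0,0,-0.11, 0.4,0.01,0.08,0.73,0,0,-0.11]'
python3 -m pendant '[0.2,0,0,0,0,0,0, 0,0,0,0,0,0,0, 0,0,0,0,0,0,0, 0,0,0,0,0,0,0, 0,0,0,0,0,0,0, 0,0,0,0,0,0,0]' 25
python3 -m pendant '[0,0,0,-0.05,0,0,0, 0,0,0,-0.3,0,0,0.05, 0,0,0,-0.6,0,0,0.11, 0,0,0,-0.6,0,0,0.11, 0,0,0,-0.6,0,0,0.11, 0,0,0,-0.6,0,0,0.11]'
python3 - <<'E'
from h import *
print(rows_for([.565,-.0288,.136],np.radians(90-.44)))
E
```

```text
clock: 26.0
tool_pos: [0.5025, 0.4275, 0.0464]
eef_rot: [-0.082, 0.997, -0.001, -0.001]
contact_force: [0.2, 0.2, -0.6]
opening: 0.399
finger_force: 0.0
clock: 26.6
tool_pos: [0.5021, 0.4293, 0.0479]
eef_rot: [-0.084, 0.996, -0.0, -0.0]
contact_force: [-0.3, 0.2, -0.7]
opening: 0.112
finger_force: 25.0
clock: 27.2
tool_pos: [0.5016, 0.428, 0.1367]
eef_rot: [0.002, 1.0, -0.001, -0.001]
contact_force: [-0.2, 0.0, -3.5]
opening: 0.107
finger_force: 25.0
(array([-0.4361, -3.0436,  0.0115]), array([-0.0017, -0.0012,  0.002 ]))
```

```bash
for i in 1 2 3 4; do python3 -m pendant '[0,-0.035,-0.25,0,0,0,0, 0,-0.07,-0.5,0,0,0,0, 0,-0.105,-0.76,0,0,0,0, 0,-0.105,-0.76,0,0,0,0]' | sed -n 2p; done
python3 -m pendant '[0,0,0,0.1,0,0,0, 0,0,0,0.2,0,0,0, 0,0,0,0.3,0,0,0, 0,0,0,0.3,0,0,0, 0,0,0,0.3,0,0,0, 0,0,0,0.3,0,0,0]'
python3 - <<'E'
from h import *
print(rows_for([.563,-.0288,.066],np.radians(90-.44)))
for n in("scene","top"):
  s=snap(n)
  for c in("red","green"): print(n,c,comps(finmask(s,c)))
E
```

```text
tool_pos: [0.5185, 0.305, 0.1355]
tool_pos: [0.5328, 0.1915, 0.1358]
tool_pos: [0.5474, 0.078, 0.136]
tool_pos: [0.5623, -0.0354, 0.1362]
clock: 29.4
tool_pos: [0.5634, -0.0265, 0.0933]
eef_rot: [0.002, 1.0, 0.0, 0.0]
contact_force: [-0.2, 0.2, -1.9]
opening: 0.113
finger_force: 25.0
(array([ 0.0029, -0.0154,  0.1818]), array([0.0002, 0.0004, 0.0019]))
scene red [([97, 10, 9, 9, 41], [100.8, 13.7]), ([231, 194, 6, 10, 42], [233.6, 198.6]), ([242, 214, 17, 9, 39], [250.4, 217.9]), ([243, 220, 17, 11, 70], [250.7, 225.1])]
scene green [([254, 198, 18, 9, 48], [262.4, 201.9]), ([254, 203, 18, 14, 107], [262.1, 209.4])]
top red [([285, 173, 3, 20, 55], [286.0, 182.0])]
top green []
```

```bash
python3 -m pendant '[0,0,-0.015,0,0,0,0, 0,0,-0.015,0.06,0,0,0, 0,0,-0.015,0.12,0,0,0, 0,0,-0.015,0.16,0,0,0, 0,0,-0.015,0.18,0,0,0, 0,0,-0.015,0.18,0,0,0, 0,0,-0.015,0.18,0,0,0]'
python3 -m pendant '[0,-0.01,0,0,0,0,0, 0,-0.02,0,0,0,0,0, 0,-0.03,0,0,0,0,0, 0,-0.03,0,0,0,0,0]'
python3 -m pendant '[0,-0.02,0,-0.01,0,0,0, 0,-0.03,0,-0.01,0,0,0, 0,-0.03,0,-0.01,0,0,0]'
python3 -m pendant '[0,-0.02,0,0,0,0,0, 0,-0.03,0,0,0,0,0, 0,-0.03,0,0,0,0,0]'
```

```text
clock: 30.2
tool_pos: [0.5622, -0.0292, 0.0658]
eef_rot: [0.002, 1.0, -0.0, -0.001]
contact_force: [-2.5, -1.3, 2.1]
opening: 0.113
finger_force: 25.0
clock: 30.6
tool_pos: [0.5681, -0.0291, 0.0658]
eef_rot: [0.002, 1.0, 0.0, 0.0]
contact_force: [-0.0, -0.3, -2.4]
opening: 0.112
finger_force: 25.0
clock: 30.9
tool_pos: [0.5688, -0.029, 0.0665]
eef_rot: [0.002, 1.0, -0.0, -0.003]
contact_force: [-6.7, 0.6, -0.3]
opening: 0.111
finger_force: 25.0
clock: 31.2
tool_pos: [0.5689, -0.029, 0.0665]
eef_rot: [0.002, 1.0, -0.001, -0.008]
contact_force: [-16.3, 1.3, 9.4]
opening: 0.109
finger_force: 25.0
```

```bash
python3 -m pendant '[0,0.03,0,0.0,0,0,0, 0,0.05,0,0,0,0,0, 0.12,0.05,0,0,0,0,0, 0.3,0.05,0,0,0,0,0, 0.3,0.05,0,0,0,0,0, 0.3,0.05,0,-0.2,0,0,0, 0.3,0.05,0,-0.6,0,0,0, 0.3,0.05,0,-0.6,0,0,0, 0.3,0.05,0,-0.6,0,0,0]'
for i in 1 2; do python3 -m pendant '[0.4,0.3,0.95,0,0,0,0, 0.4,0.3,0.95,0,0,0,0, 0.4,0.3,0.95,0,0,0,0, 0.4,0.3,0.95,0,0,0,0]' | sed -n 2p; done
python3 -m pendant '[0.4,0,0,0,0,0,0, 0.4,0,0,0,0,0,0]' | sed -n 2p
python3 - <<'E'
from h import *
S={n:snap(n) for n in("scene","top")}
import pickle;pickle.dump(S,open("s1.pkl","wb"))
for n in S:
  for c in("red","green","yel"): print(n,c,comps(finmask(S[n],c)))
b=[cv2.resize(S["top"]["img"][155:225,225:345,::-1],(480,320),interpolation=cv2.INTER_CUBIC),cv2.resize(S["scene"]["img"][170:270,200:300,::-1],(320,320),interpolation=cv2.INTER_CUBIC)]
cv2.imwrite("pics/y4.png",np.hstack(b)); print(rows_for([.472,-.0933,.1565],np.radians(90-.44)))
E
```

```text
clock: 32.1
tool_pos: [0.5711, -0.0292, 0.1596]
eef_rot: [0.003, 1.0, 0.0, 0.003]
contact_force: [0.4, -0.3, -0.1]
opening: 0.298
finger_force: 0.0
tool_pos: [0.5217, 0.123, 0.1566]
tool_pos: [0.4768, 0.2654, 0.1566]
tool_pos: [0.4809, 0.2538, 0.1564]
scene red [([97, 9, 11, 10, 61], [101.9, 13.6]), ([231, 195, 6, 10, 44], [233.6, 198.8]), ([242, 214, 18, 9, 45], [251.0, 218.1]), ([243, 220, 17, 10, 75], [250.3, 224.8])]
scene green [([209, 0, 20, 5, 67], [220.6, 1.5]), ([224, 12, 7, 20, 101], [226.9, 21.9]), ([254, 198, 18, 9, 59], [263.1, 201.9]), ([253, 203, 18, 14, 111], [261.5, 209.1])]
scene yel [([263, 181, 22, 22, 322], [272.7, 190.9]), ([287, 193, 4, 5, 14], [288.2, 195.1]), ([102, 316, 48, 48, 1321], [124.7, 339.3])]
top red [([324, 170, 2, 7, 13], [324.5, 172.8]), ([329, 170, 2, 7, 13], [329.5, 172.8]), ([333, 170, 3, 7, 14], [333.7, 172.6]), ([285, 173, 3, 20, 57], [286.0, 182.4]), ([262, 212, 5, 5, 23], [264.0, 213.8])]
top green [([264, 172, 3, 20, 51], [264.9, 181.0])]
top yel [([238, 170, 8, 22, 107], [242.4, 181.0]), ([397, 208, 30, 24, 647], [410.7, 219.8])]
(array([ 0.042 , -2.3136,  0.0065]), array([-0.0012, -0.0003, -0.0005]))
```

View pics/y4.png

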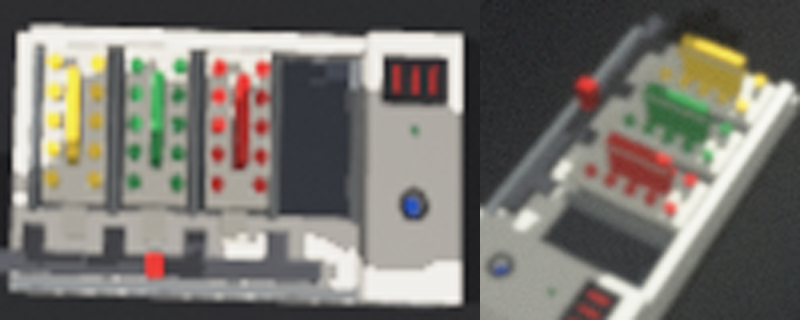

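All three racks are seated flush, with cap rows parallel to the rear stop at (52,62), (135,66) and (218,68). Now I'll lock the slide.

```bash
for i in 1 2 3; do python3 -m pendant '[0.4,0.014,-0.77,0,0,0,0, 0.4,0.014,-0.77,0,0,0,0, 0.4,0.014,-0.77,0,0,0,0, 0.4,0.014,-0.77,0,0,0,0]' | sed -n 2p; done
python3 -m pendant '[0.4,0,0,0,0,0,0, 0.4,0,0,0,0,0,0]' | sed -n 2p
python3 - <<'E'
from h import *
print(rows_for([.472,-.0935,.038],np.radians(90-.44)))
E
```

```text
tool_pos: [0.478, 0.1352, 0.1572]
tool_pos: [0.4754, 0.0226, 0.1573]
tool_pos: [0.4733, -0.0913, 0.1573]
tool_pos: [0.4733, -0.0872, 0.1576]
(array([ 0.0097, -0.0434,  0.7971]), array([0.0013, 0.0008, 0.0044]))
```

```bash
python3 -m pendant '[0.4,0.01,-0.03,0.2,0,0,0, 0.4,0.01,-0.03,0.5,0,0,0, 0.4,0.01,-0.03,0.79,0,0,0, 0.4,0.01,-0.03,0.79,0,0,0, 0.4,0.01,-0.03,0.79,0,0,0, 0.2,0.01,-0.03,0.79,0,0,0, 0,0.01,-0.03,0.79,0,0,0, 0,0.01,-0.03,0.79,0,0,0, 0,0.01,-0.03,0.79,0,0,0, 0,0.01,-0.03,0.79,0,0,0]' 10
python3 -m pendant '[0,0,-0.05,0,0,0,0, 0,0,-0.1,0,0,0,0, 0,0,-0.14,0,0,0,0, 0,0,-0.17,0,0,0,0, 0,0,-0.18,0,0,0,0, 0,0,-0.18,0,0,0,0]'
python3 -m pendant '[0,0,-0.02,0,0,0,0, 0,0,-0.04,0,0,0,0, 0,0,-0.05,0,0,0,0, 0,0,-0.05,0,0,0,0, 0,0,-0.05,0,0,0,0]'
```

```text
clock: 35.6
tool_pos: [0.4715, -0.0943, 0.0397]
eef_rot: [0.002, 1.0, 0.0, 0.001]
contact_force: [-0.5, 2.5, 6.3]
opening: 0.159
finger_force: 10.0
clock: 36.2
tool_pos: [0.4712, -0.1219, 0.0397]
eef_rot: [0.003, 1.0, 0.0, 0.001]
contact_force: [-1.6, 0.0, 6.8]
opening: 0.157
finger_force: 10.0
clock: 36.7
tool_pos: [0.4713, -0.1235, 0.0397]
eef_rot: [-0.0, 1.0, 0.004, 0.001]
contact_force: [-1.6, 11.9, 8.8]
opening: 0.159
finger_force: 10.0
```

```bash
python3 -m pendant '[0,0,0.05,0,0,0,0, 0.2,0,0.05,0,0,0,0, 0.4,0,0.05,0,0,0,0, 0.4,0,0.05,0,0,0,0, 0.4,0,0.05,-0.2,0,0,0, 0.4,0,0.05,-0.6,0,0,0, 0.4,0,0.05,-0.97,0,0,0, 0.4,0,0.05,-0.97,0,0,0]' | sed -n 2p
python3 -m pendant '[0.4,0.95,0,0,0,0,0, 0.4,0.95,0,0,0,0,0, 0.4,0.95,0,0,0,0,0, 0.4,0.95,0,0,0,0,0, 0.4,0.95,0,0,0,0,0, 0.4,0.95,0,0,0,0,0]'
python3 - <<'E'
from h import *
import pickle
S={n:snap(n) for n in("scene","top")};pickle.dump(S,open("s2.pkl","wb"))
for n in S:
    hsv=cv2.cvtColor(S[n]["img"],cv2.COLOR_RGB2HSV);m=cv2.inRange(hsv,(4,140,90),(14,255,255))
    print(n,comps(m),"red",comps(finmask(S[n],"red")))
c=lambda n,x,y,w,h:cv2.resize(S[n]["img"][y:y+h,x:x+w,::-1],(400,300),interpolation=cv2.INTER_CUBIC)
a=np.hstack([c("top",350,185,52,39),c("scene",140,266,60,45)]);b=np.hstack([c("top",228,158,100,75),c("scene",200,170,100,75)])
cv2.imwrite("pics/sty.png",np.vstack([a,b]))
E
```

```text
tool_pos: [0.4725, -0.1225, 0.1884]
clock: 38.1
tool_pos: [0.3303, -0.1212, 0.1845]
eef_rot: [0.003, 1.0, 0.0, 0.001]
contact_force: [0.3, 0.5, 0.4]
opening: 0.401
finger_force: 0.0
scene [([154, 276, 15, 21, 150], [161.0, 285.1]), ([201, 306, 30, 32, 498], [216.7, 324.7])] red [([226, 201, 6, 10, 42], [228.5, 204.9]), ([242, 213, 18, 10, 54], [250.3, 217.6]), ([243, 220, 16, 10, 61], [250.5, 224.7])]
top [([366, 147, 21, 22, 284], [374.4, 158.6]), ([27, 175, 25, 96, 506], [44.1, 215.5]), ([373, 203, 13, 6, 65], [378.6, 205.3])] red [([329, 170, 2, 7, 13], [329.5, 172.8]), ([333, 170, 3, 7, 14], [333.6, 173.1]), ([284, 173, 4, 20, 61], [285.9, 182.8]), ([271, 212, 5, 5, 24], [272.9, 214.1])]
```

View pics/sty.png

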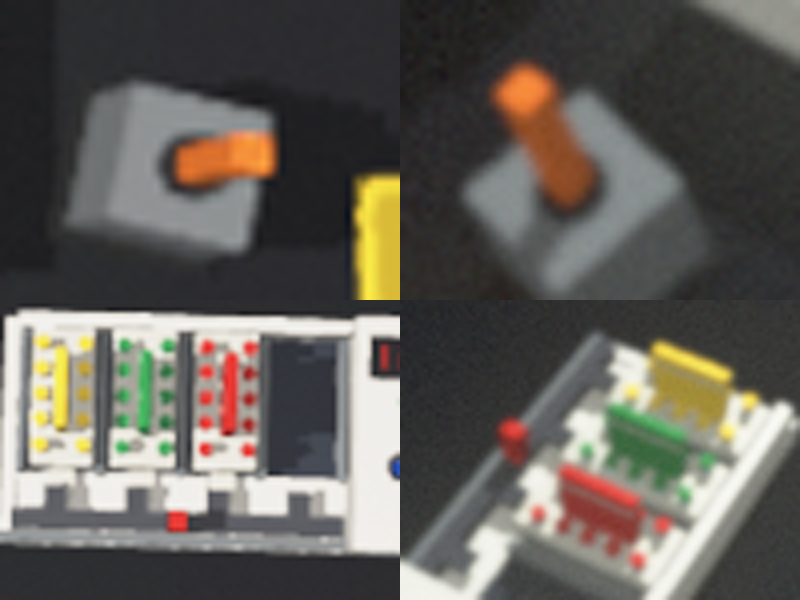

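The stylus handle stands in the stand's bore (top crop: handle top about (260,153), base about (185,165)). The grip has moved right, to (178,520). I'll check the lock travel with subpixel centroids and get the stylus pose.

Run:
```python
from h import *
import pickle
for f in("s0","s1","s2"):
    S=pickle.load(open(f+".pkl","rb"));o=[]
    for n,x,y in(("top",260,206),("scene",220,190)):
        s=S[n];w=22 
        c=s["img"][y:y+16,x:x+w].astype(float);q=np.clip(c[...,0]-np.maximum(c[...,1],c[...,2])-35,0,None)
        v,u=np.mgrid[y:y+16,x:x+w];p=((u*q).sum()/q.sum(),(v*q).sum()/q.sum());o.append(p)
    P,e=tri(S["top"],o[0],S["scene"],o[1]);print(f,np.round(o,2).tolist(),P.round(4),round(e,4),plane(S["top"],[o[0]],.058).round(4))
S=pickle.load(open("s2.pkl","rb"));t,s=S["top"],S["scene"]
ct=lambda X,Y:((X+.5)*52/400-.5+350,(Y+.5)*39/300-.5+185)
cs=lambda X,Y:((X-400+.5)*60/400-.5+140,(Y+.5)*45/300-.5+266)
print("handle top",tri(t,ct(254,155),s,cs(525,92)))
print("handle base",tri(t,ct(183,166),s,cs(570,192)))
# stand top corners (top view)
C=plane(t,[ct(130,82),ct(273,113),ct(250,254),ct(105,228)],.062);print("stand corners",C.round(4).tolist(),C.mean(0))
D=plane(s,[cs(465,190),cs(590,88),cs(685,190),cs(550,290)],.062);print(D.round(4).tolist(),D.mean(0))
H=plane(t,[ct(262,132),ct(233,137)],.136);print("handle top edge",H)
```

```text
s0 [[271.45, 212.83], [227.95, 202.11]] [ 0.4734 -0.1199  0.0581] 0.0003 [[ 0.4733 -0.12    0.058 ]]
s1 [[263.08, 212.53], [232.9, 197.03]] [ 0.4739 -0.0943  0.0549] 0.0001 [[ 0.4736 -0.0942  0.058 ]]
s2 [[271.98, 212.89], [227.71, 202.4]] [ 0.4734 -0.1214  0.0583] 0.0007 [[ 0.4731 -0.1216  0.058 ]]
handle top (array([ 0.49987491, -0.43459841,  0.13429914]), np.float64(0.0014849941207205676))
handle base (array([ 0.4999553 , -0.43416321,  0.05874182]), np.float64(0.0021673281089605377))
stand corners [[0.5337, -0.4115, 0.062], [0.5225, -0.4686, 0.062], [0.4659, -0.4585, 0.062], [0.475, -0.4009, 0.062]] [ 0.49928286 -0.43487713  0.062     ]
[[0.4673, -0.4542, 0.062], [0.4807, -0.3998, 0.062], [0.5361, -0.4144, 0.062], [0.5181, -0.4679, 0.062]] [ 0.50057422 -0.43408948  0.062     ]
handle top edge [[ 0.50788607 -0.43768601  0.136     ]
 [ 0.50577994 -0.42682849  0.136     ]]
```

The camera shows the grip about 2 mm short of fully home. My relaxing step before release must have dragged it back. I'll regrip, push it home and release without relaxing.

```bash
python3 -m pendant '[0.4,-0.94,0,0,0,0,0, 0.4,-0.94,0,0,0,0,0, 0.4,-0.94,0,0,0,0,0, 0.4,-0.94,0,0.3,0,0,0, 0.4,-0.94,0,0.6,0,0,0, 0.4,-0.94,0,0.95,0,0,0, 0.4,-0.94,0,0.95,0,0,0, 0.2,-0.94,0,0.95,0,0,0, 0,-0.94,0,0.95,0,0,0, 0,-0.94,0,0.95,0,0,0, 0,-0.94,0,0.95,0,0,0]' 20
python3 -m pendant '[0,0,-0.02,0,0,0,0, 0,0,-0.04,0,0,0,0, 0,0,-0.06,0,0,0,0, 0,0,-0.06,0,0,0,0, 0,0,-0.06,0,0,0,0]'
```

```text
clock: 39.3
tool_pos: [0.4712, -0.1218, 0.0444]
eef_rot: [0.003, 1.0, 0.0, 0.003]
contact_force: [-0.1, 1.1, 10.6]
opening: 0.154
finger_force: 20.0
clock: 39.8
tool_pos: [0.4713, -0.1236, 0.0443]
eef_rot: [-0.001, 1.0, 0.005, 0.003]
contact_force: [-1.7, 15.7, 12.2]
opening: 0.154
finger_force: 20.0
```

```bash
python3 -m pendant '[0.2,0,0,0,0,0,0, 0.4,0,0,0,0,0,0, 0.4,0,0,0,0,0,0, 0.4,0,0.05,0,0,0,0, 0.4,0,0.05,-0.2,0,0,0, 0.4,0,0.05,-0.6,0,0,0, 0.4,0,0.05,-0.98,0,0,0, 0.4,0,0.05,-0.98,0,0,0]' | sed -n 2p
python3 -m pendant '[0.4,0.95,0,0,0,0,0, 0.4,0.95,0,0,0,0,0, 0.4,0.95,0,0,0,0,0, 0.4,0.95,0,0,0,0,0, 0.4,0.95,0,0,0,0,0]' | sed -n 2p
python3 - <<'E'
from h import *
import pickle
S={n:snap(n) for n in("scene","top")};pickle.dump(S,open("s3.pkl","wb"))
o=[]
for n,x,y in(("top",260,206),("scene",220,190)):
        s=S[n];w=22 
        c=s["img"][y:y+16,x:x+w].astype(float);q=np.clip(c[...,0]-np.maximum(c[...,1],c[...,2])-35,0,None)
        v,u=np.mgrid[y:y+16,x:x+w];p=((u*q).sum()/q.sum(),(v*q).sum()/q.sum());o.append(p)
print(np.round(o,2),tri(S["top"],o[0],S["scene"],o[1]))
print(rows_for([.5,-.4345,.19],np.radians(90)))
# stylus yaw from the handle's top face in scene/top
E
```

```text
tool_pos: [0.4709, -0.1234, 0.1931]
tool_pos: [0.3265, -0.1228, 0.1893]
[[272.92 212.94]
 [227.08 202.89]] (array([ 0.47321947, -0.12428551,  0.05904761]), np.float64(0.0005319715627479054))
(array([-1.1523, -2.0734, -0.0025]), array([-0.    ,  0.0018, -0.0034]))
```

The lock is now home: the camera puts the grip 30.0 mm from its open position. Next I'll check the stylus yaw and approach it.

```bash
python3 - <<'E'
from h import *
import pickle
S=pickle.load(open("s3.pkl","rb"));s=S["scene"];t=S["top"]
cs=lambda X,Y:((X-400+.5)*60/400-.5+140,(Y+.5)*45/300-.5+266)
P=plane(s,[cs(493,92),cs(525,62),cs(557,86),cs(527,116)],.136)
for i in range(4):
    d=P[(i+1)%4]-P[i];print(P[i].round(4),np.hypot(*d[:2]).round(4),np.degrees(np.arctan2(d[1],d[0])).round(1))
for k,n,z in((1.3,"scene",.136),(1.3,"top",.136)):
    c=S[n]["img"].astype(int);x,y,w,h=(150,270,25,30) if n=="scene" else (368,198,22,14)
    a=c[y:y+h,x:x+w];m=(a[...,0]-a[...,2]>90)
    R0=a[...,0][m];th=np.percentile(R0,60);v,u=np.nonzero(m&(a[...,0]>th));pp=plane(S[n],np.c_[u+x,v+y],z)[:,:2]
    rc=cv2.minAreaRect((pp*1000).astype(np.float32));print(n,len(u),rc)
E
python3 -m pendant '[0.4,-0.58,-0.98,0,0,0,0, 0.4,-0.58,-0.98,0,0,0,0, 0.4,-0.58,-0.98,0,0,0,0, 0.4,-0.58,-0.98,0,0,0,0, 0.4,-0.58,-0.98,0,0,0,0]' | sed -n 2p
```

```text
[ 0.492 -0.44   0.136] 0.0142 81.6
[ 0.4941 -0.426   0.136 ] 0.0153 -5.7
[ 0.5093 -0.4275  0.136 ] 0.0137 -96.7
[ 0.5077 -0.4411  0.136 ] 0.0157 176.1
scene 45 ((500.9906921386719, -434.683837890625), (15.57721996307373, 16.3189754486084), 83.23829650878906)
top 24 ((500.0231628417969, -424.044921875), (12.243879318237305, 30.116085052490234), 6.932770252227783)
tool_pos: [0.416, -0.2735, 0.1885]
```

```bash
python3 -m pendant '[0.4,-0.56,-0.99,0,0,0,0.07, 0.4,-0.56,-0.99,0,0,0,0.07, 0.4,-0.56,-0.99,0,0,0,0.07, 0.4,-0.56,-0.99,0,0,0,0.07, 0.4,-0.56,-0.99,0,0,0,0.07, 0.4,-0.56,-0.99,0,0,0,0.07]'
python3 -m pendant '[0.4,0,0,0,0,0,0, 0.4,0,0,0,0,0,0, 0.4,0,0,0,0,0,0]' | sed -n 2p
python3 - <<'E'
from h import *
print(rows_for([.5003,-.4345,.088],np.radians(83)))
E
```

```text
clock: 42.3
tool_pos: [0.4965, -0.4168, 0.1883]
eef_rot: [0.057, 0.998, 0.001, -0.0]
contact_force: [0.8, -0.2, 0.2]
opening: 0.402
finger_force: 0.0
tool_pos: [0.4962, -0.4179, 0.1892]
(array([-0.04  , -0.107 ,  0.6747]), array([ 0.0001, -0.0002,  0.0054]))
```

```bash
python3 -m pendant '[0.4,-0.04,-0.107,0,0,0,0.005, 0.4,-0.04,-0.107,0,0,0,0.005, 0.4,-0.04,-0.107,0,0,0,0.005, 0.4,-0.04,-0.107,0.2,0,0,0.005, 0.4,-0.04,-0.107,0.45,0,0,0.005, 0.4,-0.04,-0.107,0.67,0,0,0.005, 0.4,-0.04,-0.107,0.67,0,0,0.005, 0.4,-0.04,-0.107,0.67,0,0,0.005]'
python3 -m pendant '[0.25,0,0,0,0,0,0, 0.15,0,0,0,0,0,0, 0,0,0,0,0,0,0, 0,0,0,0,0,0,0, 0,0,0,0,0,0,0, 0,0,0,0,0,0,0]' 30
```

```text
clock: 43.4
tool_pos: [0.5007, -0.4348, 0.0888]
eef_rot: [0.061, 0.998, 0.0, -0.0]
contact_force: [-0.5, 0.7, 0.7]
opening: 0.4
finger_force: 0.0
clock: 44.0
tool_pos: [0.5013, -0.436, 0.09]
eef_rot: [0.061, 0.998, -0.001, 0.001]
contact_force: [-0.8, 0.6, 6.3]
opening: 0.156
finger_force: 30.0
```

```bash
python3 -m pendant '[0,0,0,-0.05,0,0,0, 0,0,0,-0.15,0,0,0, 0,0,0,-0.3,0,0,0, 0,0,0,-0.45,0,0,0, 0,0,0,-0.6,0,0,0, 0,0,0,-0.6,0,0,0, 0,0,0,-0.6,0,0,0]'
python3 - <<'E'
from h import *
S={n:snap(n) for n in("scene","top")}
import pickle;pickle.dump(S,open("s4.pkl","wb"));st=r.get_state();print(st["tool_pos"])
Z=pickle.load(open("s3.pkl","rb"))
o={}
for n,(x,y,w,h) in {"top":(319,192,17,16),"scene":(197,244,22,18)}.items():
    acc=[]
    c=Z[n]["img"][y:y+h,x:x+w].astype(float);q=np.clip(c[...,2]-c[...,0]-25,0,None);v,u=np.mgrid[y:y+h,x:x+w]
    g=c.sum(2);dk=np.clip(250-g,0,None)
    o[n]=[((u*q).sum()/q.sum(),(v*q).sum()/q.sum()),((u*dk).sum()/dk.sum(),(v*dk).sum()/dk.sum())];print(n,np.round(o[n],2).tolist(),q.sum(),plane(Z[n],[o[n][0]],.053).round(4),plane(Z[n],[o[n][1]],.060).round(4))
print(tri(Z["top"],o["top"][0],Z["scene"],o["scene"][0]),tri(Z["top"],o["top"][1],Z["scene"],o["scene"][1]))
print(rows_for([.5192,-.2925,.18],np.radians(83)))
hsv=cv2.cvtColor(S["scene"]["img"],cv2.COLOR_RGB2HSV);m=cv2.inRange(hsv,(4,140,90),(14,255,255));print(comps(m))
E
```

```text
clock: 44.7
tool_pos: [0.5005, -0.4357, 0.1791]
eef_rot: [0.061, 0.998, -0.0, 0.0]
contact_force: [0.8, -0.2, -1.4]
opening: 0.156
finger_force: 30.0
[ 0.49960148 -0.43523214  0.17747928]
top [[327.37, 199.68], [326.0, 201.0]] 1056.0 [[ 0.5182 -0.2928  0.053 ]] [[ 0.5133 -0.2872  0.06  ]]
scene [[206.09, 253.73], [nan, nan]] 154.0 [[ 0.5167 -0.291   0.053 ]] [[nan nan nan]]
 ** On entry to DLASCL parameter number  4 had an illegal value
 ** On entry to DLASCL parameter number  4 had an illegal value
 ** On entry to DLASCL parameter number  4 had an illegal value
 ** On entry to DLASCL parameter number  4 had an illegal value
 ** On entry to DLASCL parameter number  5 had an illegal value
 ** On entry to DLASCL parameter number  4 had an illegal value<stdin>:10: RuntimeWarning: invalid value encountered in scalar divide
Traceback (most recent call last):
  File "h.py", line 16, in tri
    t=np.linalg.lstsq(np.c_[d1,-d2],o2-o1,rcond=None)[0]
      ~~~~~~~~~~~~~~~^^^^^^^^^^^^^^^^^^^^^^^^^^^^^^^^
numpy.linalg.LinAlgError: SVD did not converge in Linear Least Squares
```

```bash
python3 - <<'E'
from h import *
print(rows_for([.5185,-.2922,.178],np.radians(83)))
E
python3 -m pendant '[0,-0.01,0.3,0,0,0,0, 0,-0.01,0.6,0,0,0,0, 0,-0.01,0.95,0,0,0,0, 0,-0.01,0.95,0,0,0,0, 0,-0.01,0.95,0,0,0,0, 0,-0.01,0.95,0,0,0,0, 0,-0.01,0.95,0,0,0,0]' | sed -n 1,2p
python3 - <<'E'
from h import *
print(rows_for([.5185,-.2922,.178],np.radians(83)))
E
```

```text
(array([-0.0083,  0.9618, -0.0028]), array([ 0.0005, -0.0012, -0.0004]))
clock: 45.5
tool_pos: [0.5185, -0.2964, 0.1778]
(array([ 0.0038,  0.028 , -0.0016]), array([-0.0006, -0.0006, -0.0025]))
```

```bash
python3 -m pendant '[0,0.003,0.025,0,0,0,0, 0,0.003,0.025,0,0,0,0, 0,0.003,0.025,0.1,0,0,0, 0,0.003,0.025,0.18,0,0,0, 0,0.003,0.025,0.18,0,0,0, 0,0.003,0.025,0.18,0,0,0, 0,0.003,0.025,0.18,0,0,0]'
python3 - <<'E'
from h import *
print(rows_for([.5185,-.2922,.135],np.radians(83)))
E
```

```text
clock: 46.2
tool_pos: [0.5198, -0.2906, 0.1518]
eef_rot: [0.061, 0.998, -0.0, 0.0]
contact_force: [-0.3, -0.2, -1.7]
opening: 0.156
finger_force: 30.0
(array([ 0.0072, -0.0119,  0.1119]), array([ 0.    ,  0.0005, -0.0005]))
```

```bash
python3 -m pendant '[0,0.004,-0.006,0,0,0,0, 0,0.004,-0.006,0.04,0,0,0, 0,0.004,-0.006,0.08,0,0,0, 0,0.004,-0.006,0.11,0,0,0, 0,0.004,-0.006,0.11,0,0,0, 0,0.004,-0.006,0.11,0,0,0]'
```

```text
clock: 46.8
tool_pos: [0.5186, -0.2912, 0.1346]
eef_rot: [0.061, 0.998, 0.0, -0.0]
contact_force: [0.3, -0.4, -0.5]
opening: 0.156
finger_force: 30.0
```

The tip is inside the recess, with no contact below console-top height. Pressing in steps.

```bash
python3 -m pendant '[0,0,0,0.015,0,0,0, 0,0,0,0.03,0,0,0, 0,0,0,0.04,0,0,0, 0,0,0,0.04,0,0,0]' | sed -n '1,2p;4p'
python3 -m pendant '[0,0,0,0.015,0,0,0, 0,0,0,0.025,0,0,0, 0,0,0,0.025,0,0,0]'| sed -n '1,2p;4p'
python3 -m pendant '[0,0,0,0.015,0,0,0, 0,0,0,0.025,0,0,0, 0,0,0,0.025,0,0,0]'| sed -n '1,5p'
```

```text
clock: 47.2
tool_pos: [0.5189, -0.2914, 0.1291]
contact_force: [1.1, -0.1, 2.7]
clock: 47.5
tool_pos: [0.5192, -0.2914, 0.1265]
contact_force: [-3.1, 0.9, 11.3]
clock: 47.8
tool_pos: [0.5208, -0.2916, 0.1254]
eef_rot: [0.061, 0.998, -0.001, 0.002]
contact_force: [-4.5, 1.6, 28.2]
opening: 0.154
```

```bash
for i in 1 2 3; do python3 -m pendant '[0,0,0,0,0,0,0, 0,0,0,0,0,0,0, 0,0,0,0,0,0,0, 0,0,0,0,0,0,0, 0,0,0,0,0,0,0, 0,0,0,0,0,0,0, 0,0,0,0,0,0,0, 0,0,0,0,0,0,0, 0,0,0,0,0,0,0, 0,0,0,0,0,0,0, 0,0,0,0,0,0,0, 0,0,0,0,0,0,0]' | sed -n '1,2p;4,5p'; done
```

```text
clock: 49.0
tool_pos: [0.5208, -0.2915, 0.1254]
contact_force: [-4.0, 2.0, 28.3]
opening: 0.158
clock: 50.2
tool_pos: [0.5208, -0.2916, 0.1254]
contact_force: [-3.7, 1.4, 28.1]
opening: 0.157
clock: 51.4
tool_pos: [0.5207, -0.2916, 0.1254]
contact_force: [-3.9, 0.9, 28.6]
opening: 0.154
```

Held for over 3.6 s at 28 N. Now back to the stand.

```bash
python3 -m pendant '[0,0,0,-0.1,0,0,0, 0,0,0,-0.25,0,0,0, 0,0,0,-0.42,0,0,0, 0,0,0,-0.42,0,0,0, 0,0,0,-0.42,0,0,0]' | sed -n '1,3p'
python3 -m pendant '[0,0.005,-0.3,0,0,0,0, 0,0.005,-0.6,0,0,0,0, 0,0.005,-0.95,0,0,0,0, 0,0.005,-0.95,0,0,0,0, 0,0.005,-0.95,0,0,0,0, 0,0.005,-0.95,0,0,0,0, 0,0.005,-0.95,0,0,0,0, 0,0.005,-0.95,0,0,0,0]'
python3 - <<'E'
from h import *
a=[rows_for([.5007,-.4357,.178],np.radians(83)) for _ in range(1)];print(a)
S={n:snap(n) for n in("scene","top")}
import pickle;pickle.dump(S,open("s5.pkl","wb"))
print(rows_for([.5007,-.4357,.178],np.radians(83)))
E
```

```text
clock: 51.9
tool_pos: [0.5185, -0.2915, 0.1843]
eef_rot: [0.061, 0.998, -0.0, 0.0]
clock: 52.7
tool_pos: [0.5011, -0.431, 0.1843]
eef_rot: [0.06, 0.998, 0.0, -0.0]
contact_force: [-0.7, 0.1, 0.1]
opening: 0.153
finger_force: 30.0
[(array([-0.0011, -0.0315,  0.0423]), array([ 0.0005, -0.0001,  0.0012]))]
(array([-0.0017, -0.0268,  0.0433]), array([0.0002, 0.    , 0.0006]))
```

```bash
python3 -m pendant '[0,0,-0.027,0,0,0,0, 0,0,-0.027,0.1,0,0,0, 0,0,-0.027,0.2,0,0,0, 0,0,-0.027,0.25,0,0,0, 0,0,-0.027,0.25,0,0,0]' | sed -n '1,2p;4p'
python3 -m pendant '[0,0,0,0.07,0,0,0, 0,0,0,0.14,0,0,0, 0,0,0,0.21,0,0,0, 0,0,0,0.28,0,0,0, 0,0,0,0.33,0,0,0, 0,0,0,0.33,0,0,0, 0,0,0,0.33,0,0,0]'
```

```text
clock: 53.3
tool_pos: [0.4987, -0.4359, 0.1445]
contact_force: [0.9, 1.0, -0.2]
clock: 54.0
tool_pos: [0.5001, -0.4367, 0.0973]
eef_rot: [0.061, 0.998, 0.0, 0.0]
contact_force: [0.0, -0.4, -0.3]
opening: 0.161
finger_force: 30.0
```

In the bore with no contact force. I'll lower it the rest of the way.

```bash
python3 -m pendant '[0,0,0,0.02,0,0,0, 0,0,0,0.04,0,0,0, 0,0,0,0.06,0,0,0, 0,0,0,0.06,0,0,0, 0,0,0,0.06,0,0,0]'
```

```text
clock: 54.5
tool_pos: [0.5002, -0.4368, 0.0897]
eef_rot: [0.061, 0.998, -0.0, 0.0]
contact_force: [-2.1, 0.5, 7.4]
opening: 0.156
finger_force: 30.0
```

```bash
python3 -m pendant '[0.2,0,0,0,0,0,0, 0.3,0,0,0,0,0,0, 0.4,0,0,0,0,0,0, 0.4,0,0,-0.2,0,0,0, 0.4,0,0,-0.5,0,0,0, 0.4,0,0,-0.85,0,0,0, 0.4,0,0,-0.85,0,0,0, 0.4,0,0,-0.85,0,0,0]' | sed -n '1,2p;4p'
python3 -m pendant '[0.4,0.9,0.5,0,0,0,0, 0.4,0.9,0.5,0,0,0,0, 0.4,0.9,0.5,0,0,0,0, 0.4,0.9,0.5,0,0,0,0, 0.4,0.9,0.5,0,0,0,0, 0.4,0.9,0.5,0,0,0,0, 0.4,0.9,0.5,0,0,0,0]' | sed -n '1,2p;4p'
python3 - <<'E'
from h import *
import pickle
S={n:snap(n) for n in("scene","top")};o=[]
for n,x,y in(("top",260,206),("scene",220,190)):
        s=S[n];w=22 
        c=s["img"][y:y+16,x:x+w].astype(float);q=np.clip(c[...,0]-np.maximum(c[...,1],c[...,2])-35,0,None)
        v,u=np.mgrid[y:y+16,x:x+w];o.append(((u*q).sum()/q.sum(),(v*q).sum()/q.sum()))
print(np.round(o,2),tri(S["top"],o[0],S["scene"],o[1]))
for n in S:
  hsv=cv2.cvtColor(S[n]["img"],cv2.COLOR_RGB2HSV);print(n,"orange",comps(cv2.inRange(hsv,(4,140,90),(14,255,255))))
  for c in("red","green","yel"): print(n,c,comps(finmask(S[n],c),30))
c=lambda n,x,y,w,h:cv2.resize(S[n]["img"][y:y+h,x:x+w,::-1],(400,300),interpolation=cv2.INTER_CUBIC)
a=np.hstack([c("top",350,185,52,39),c("scene",140,266,60,45)]);b=np.hstack([c("top",228,152,120,90),c("scene",200,170,100,75)])
cv2.imwrite("pics/final.png",np.vstack([a,b]))
E
```

```text
clock: 55.3
tool_pos: [0.5006, -0.4371, 0.2172]
contact_force: [0.4, 0.0, -0.6]
clock: 56.0
tool_pos: [0.3768, -0.3466, 0.2155]
contact_force: [0.2, -0.1, -0.0]
[[272.92 212.93]
 [227.09 202.89]] (array([ 0.47323232, -0.12429205,  0.05904153]), np.float64(0.0005462579954109809))
scene orange [([152, 276, 15, 21, 155], [159.1, 285.4]), ([201, 307, 29, 31, 490], [216.9, 324.8])]
scene red [([225, 201, 7, 10, 42], [228.1, 205.5]), ([242, 213, 18, 10, 62], [250.4, 217.5]), ([243, 220, 16, 10, 67], [250.5, 224.8])]
scene green [([208, 0, 21, 5, 72], [219.8, 1.4]), ([224, 12, 7, 20, 104], [226.9, 21.8]), ([255, 197, 18, 9, 58], [263.6, 200.9]), ([255, 202, 17, 14, 89], [263.2, 208.3])]
scene yel [([263, 181, 22, 22, 314], [272.9, 191.0]), ([102, 316, 48, 48, 1352], [124.9, 339.2])]
top orange [([366, 146, 21, 23, 285], [374.4, 158.5]), ([27, 175, 25, 95, 504], [44.2, 215.3]), ([373, 203, 14, 7, 74], [379.8, 206.1])]
top red [([284, 173, 4, 20, 61], [285.9, 182.8])]
top green [([262, 172, 4, 20, 48], [263.7, 180.9])]
top yel [([238, 170, 8, 22, 108], [242.4, 181.0]), ([397, 208, 30, 24, 638], [411.1, 219.3])]
```

View pics/final.png

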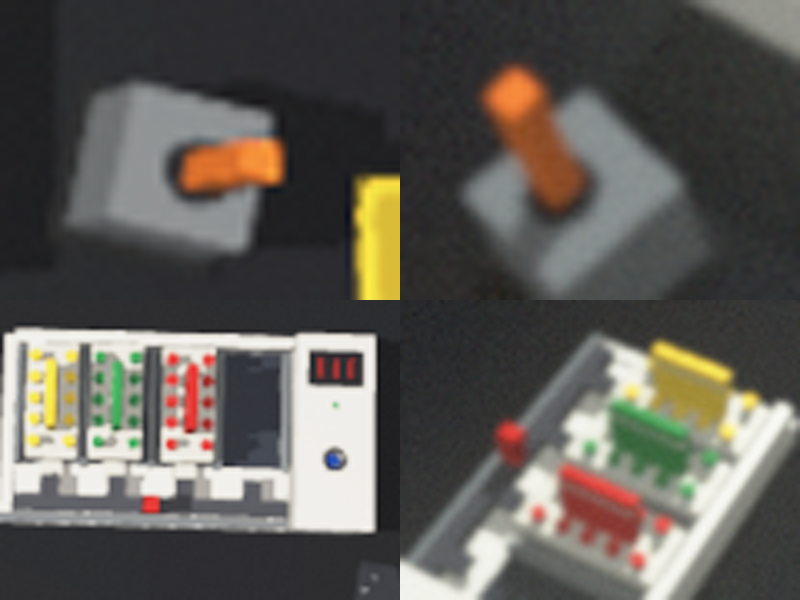

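The stylus hangs in its bore and the lock reads home. But green's fin has shifted about 1 px towards +y since it was placed, so I'll check when that happened and whether the rack is still flat.

Run:
```python
from h import *
import pickle
F={f:pickle.load(open(f+".pkl","rb")) for f in("s1","s2","s3","s4","s5")};F["now"]={n:snap(n) for n in("scene","top")}
for f,S in F.items():
  for c,bt,bs in(("red",(280,168,14,30),(236,205,30,28)),("green",(258,168,12,30),(247,193,28,26)),("yel",(236,166,12,30),(260,178,28,27))):
    o=[]
    for n,(x,y,w,h) in(("top",bt),("scene",bs)):
        a=S[n]["img"][y:y+h,x:x+w].astype(float);q={"red":a[...,0]-a[...,1:].max(2),"green":a[...,1]-a[...,[0,2]].max(2),"yel":a[...,:2].min(2)-a[...,2]}[c]
        q=np.clip(q-40,0,None);v,u=np.mgrid[y:y+h,x:x+w];o.append(((u*q).sum()/q.sum(),(v*q).sum()/q.sum()) if q.sum()>0 else (0,0))
    print(f,c,np.round(o,2).tolist(),tri(S["top"],o[0],S["scene"],o[1])[0].round(4))
S=F["now"];t=S["top"];hsv=cv2.cvtColor(t["img"],cv2.COLOR_RGB2HSV)
for f in("s1","now"):
  for n in("top","scene"): print(f,n,comps(finmask(F[f][n],"green"),3))
```

```text
s1 red [[285.79, 179.18], [250.85, 221.69]] [ 0.5758 -0.161   0.0784]
s1 green [[262.98, 177.2], [264.04, 202.57]] [ 0.5784 -0.0916  0.0876]
s1 yel [[241.08, 179.0], [273.33, 190.43]] [ 0.5733 -0.0253  0.0708]
s2 red [[285.56, 181.0], [250.23, 219.99]] [ 0.5711 -0.1593  0.0805]
s2 green [[262.98, 180.88], [261.96, 201.35]] [ 0.569  -0.0907  0.086 ]
s2 yel [[241.05, 180.17], [273.0, 190.01]] [ 0.5706 -0.0246  0.0702]
s3 red [[285.56, 181.01], [250.26, 220.0]] [ 0.5711 -0.1592  0.0804]
s3 green [[263.0, 180.86], [261.94, 201.48]] [ 0.5691 -0.0908  0.0855]
s3 yel [[241.05, 180.18], [272.97, 189.97]] [ 0.5706 -0.0246  0.0704]
s4 red [[285.56, 181.01], [250.24, 220.01]] [ 0.5711 -0.1592  0.0804]
s4 green [[263.0, 180.87], [261.85, 201.42]] [ 0.5689 -0.0908  0.0858]
s4 yel [[241.06, 180.18], [272.97, 189.97]] [ 0.5706 -0.0246  0.0704]
s5 red [[285.56, 181.01], [250.28, 219.94]] [ 0.5711 -0.1592  0.0806]
s5 green [[263.13, 179.26], [262.55, 200.99]] [ 0.5725 -0.0915  0.0907]
s5 yel [[241.06, 180.17], [272.94, 190.01]] [ 0.5706 -0.0246  0.0703]
now red [[285.55, 181.01], [250.26, 219.94]] [ 
[... 801 characters left out ...]
277.4, 210.8])]
now top [([258, 169, 2, 3, 5], [258.6, 169.8]), ([268, 169, 3, 3, 7], [269.3, 170.0]), ([262, 172, 4, 20, 48], [263.7, 180.9]), ([258, 175, 2, 3, 6], [258.5, 176.0]), ([268, 176, 3, 2, 5], [268.8, 176.4]), ([257, 181, 3, 3, 7], [258.0, 182.3]), ([268, 182, 2, 2, 4], [268.5, 182.5]), ([257, 188, 3, 3, 7], [258.0, 188.7]), ([268, 188, 2, 3, 6], [268.5, 189.0]), ([257, 194, 3, 3, 6], [257.8, 195.2]), ([268, 195, 2, 2, 4], [268.5, 195.5])]
now scene [([209, 0, 2, 3, 4], [209.8, 1.2]), ([213, 0, 16, 5, 58], [221.9, 1.5]), ([224, 11, 7, 21, 106], [227.0, 21.7]), ([255, 197, 17, 9, 56], [263.6, 201.0]), ([255, 202, 17, 13, 93], [263.0, 208.1]), ([277, 209, 3, 3, 5], [278.0, 210.0])]
```

Green was nudged about 3.5 mm sideways between the press and the return to the stand, while the arm was away from it. It stopped at its rib, and all its caps moved by the same amount, so it is still flat on the deck, flush at the rear and under its tab. That is fine, so I'm handing in.

```bash
python3 -c "
from plant import r
print(r.finish_job())"
```

```text
the job is handed in; nothing more can be done
None
```

The job is handed in (result not shown): the three racks found (red, green, yellow; no blue) stand flush in bays b, c and d with the lock fully home, the reset button was held down over 3 s, and the stylus is back in its stand; green was nudged about 3.5 mm sideways in its bay late in the run but, by the camera, is still flat and flush.

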